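# Make up two bench kits, telling the full jar from the empty one by weight

### The job

Make up two kits from the stock in the middle of the bench. The tray with three wells gets the full white jar in the well next to its carrying tab, the tip box in the middle well and the tall bottle in the last well; the tray with two wells gets the empty white jar in the well next to its tab and the short bottle in the other well; the two white jars look the same, so lift one and judge by its weight which it is. Put each thing down upright and flat on its well's floor without dropping it or tipping any over, and leave the spray bottle, the carton and the wire rack where they are.

Things in the scene. Friction and masses are not known exactly. Their poses are not given: they have to be found in the camera images.
- jar_a_center (a point): Round sealed white plastic jar with a grey screw lid nearly as wide as the jar, 52 mm diameter, 70 mm tall; this point is its centre, half-way up, 35 mm above its underside, z up. There are two jars of exactly the same look: one is full (about 420 g, between 350 and 490 g), the other empty (about 90 g, between 75 and 105 g). Which is which cannot be seen, only felt when lifted.
- jar_b_center (a point): Round sealed white plastic jar with a grey screw lid nearly as wide as the jar, 52 mm diameter, 70 mm tall; this point is its centre, half-way up, 35 mm above its underside, z up. There are two jars of exactly the same look: one is full (about 420 g, between 350 and 490 g), the other empty (about 90 g, between 75 and 105 g). Which is which cannot be seen, only felt when lifted.
- tip_box_center (a point): Closed pipette-tip box of pale plastic, a plain rectangular block with small dots on its lid: 60 mm (its x) by 52 mm (its y), 60 mm tall, 120 g; this point is its centre, half-way up, 30 mm above its underside, z up. It fits a well when its sides are roughly parallel to the well's, either way round.
- tall_bottle_center (a point): Tall round pale plastic bottle, shouldered, with a narrow white cap: body 44 mm diameter up to 80 mm, then narrowing to a 28 mm cap, 115 mm tall in all, 150 g; this point is its centre, half-way up, 57.5 mm above its underside, z up.
- short_bottle_center (a point): Short round pale plastic bottle, shouldered, with a narrow white cap: body 36 mm diameter up to 50 mm, then narrowing to a 23 mm cap, 72 mm tall in all, 70 g; this point is its centre, half-way up, 36 mm above its underside, z up.
- tray_three: Low pale-grey plastic tray, fixed to the bench, three equal wells in a row with dark floors: 244 mm long (its x), 84 mm wide (its y), 15 mm high; walls 4 mm, wells 76 by 76 mm inside, floor 4 mm above the bench. From its -x end a flat open carrying tab sticks out 34 mm, no higher than the tray. Origin: centre of the underside, z up. Well centres along x (y = 0): -80 mm (next to the tab), 0 (middle), +80 mm (last).
- tray_two: Low pale-grey plastic tray, fixed to the bench, two equal wells in a row with dark floors: 164 mm long (its x), 84 mm wide (its y), 15 mm high; walls 4 mm, wells 76 by 76 mm inside, floor 4 mm above the bench. From its +x end a flat open carrying tab sticks out 34 mm, no higher than the tray. Origin: centre of the underside, z up. Well centres along x (y = 0): +40 mm (next to the tab), -40 mm (other).
- spray_bottle: Bystander, to be left alone: white spray bottle with a pink trigger head, 84 mm diameter, 212 mm tall, standing loose on the bench; origin at the centre of its underside.
- carton: Bystander, to be left alone: small closed carton with a red band, 70 by 100 mm, 55 mm tall, loose; origin at the centre of its underside.
- wire_rack: Bystander, to be left alone: black wire tube rack with a few capped tubes, 104 mm (its x) by 254 mm (its y), 92 mm tall with the tubes, loose; origin at the centre of its underside.
Things that resemble listed ones, but are neither listed nor needed, are in the scene too. Leave any black look-alike of the part that bears jar_b_center alone.

How it is judged:
By the outcome, as a careful person would: the job done as asked, in the order asked, and still so for the second after the job is handed in, with the robot touching nothing.
It also fails if it takes over 134 s, if anything falls off the work surface, if the arm or the gripper's body presses on something with over 40 N, if the wrist force passes 120 N, or if a joint passes its speed limit or range.

### The arm

A 7-joint arm with a two-finger parallel gripper is mounted at the origin on the work surface. World frame = base frame: x ahead of the robot, y to its left, z up, the work surface at z = 0. Lengths are in m, angles in rad, forces in N, time in s.
With the tool pointing down it reaches from about 0.4 to 0.75 m from the base axis. Payload 19.5 kg.
Tool frame: the origin (TCP) lies midway between the tips of the shut fingers; the grasp point (between the pads) lies 19 mm behind it (ctrl.grip_depth is the distance from the TCP to the grasp point, in m); x points along the fingers, y is the direction in which the jaws open and shut, and the axes are right-handed (so a half turn about x gives the same grasp; the last joint's range is limited). The gripper opens to 85 mm and grips with 20 to 120 N. Pads are 22 mm wide; open, the fingers measure 114 mm over their backs; the gripper's body (76 mm by 85 mm) begins 54 mm behind the grasp point. The pads swing forward as they close: fully open they stand 13 mm farther back than shut.
Start: joints at [-1.391, 0.707, -0.028, 1.485, 0.022, 0.951, -0.075], TCP at [0.126, 0.561, 0.231] pointing down, gripper open.
Joint ranges: [-2.71, 2.71], [-0.32, 2.16], [-1.57, 1.52], [0, 2.45], [-1.46, 4.6], [0, 2.02], [-2.83, 2.83]. Speed limits (rad/s): [1.89, 1.89, 2.57, 2.57, 3.01, 3.01, 3.01].

### API

Orientations are given as a unit quaternion [w, x, y, z].
In Python, from bench import ctrl, snapshot gives the robot as it stands.
- The arm moves only by the tool jog_arm, never from a script. Its argument "deltas" is a list of rows, each a list of 7 numbers: the shift along the tool's x, y, z in m, then the turn, a rotation vector about the tool's x, y, z in degrees, then the opening, from 0 (shut) to 1 (fully open). A call has 1 to 5 rows; each row is the pose to reach, as a shift and turn from the pose commanded when the call began, along the tool's axes at that moment; what a row does not reach only later rows make up. A row lasts 1/10 s, in which the tool goes at most 50 mm and 8.59 degrees, less where a joint would pass 70% of its speed; a pose out of reach is approached as far as the arm can. A call with a gripper value outside its range is refused whole. The fingers move at their own pace and stop on an object; "squeeze" is the grip in N (left out, the last holds). Time passes only in rows, so rows that repeat a pose let the fingers close. It gives the time, the measured TCP pose, the force and the opening at its end, in the units of the state.
- ctrl.get_state(): the state, without advancing time (a new reading comes with each control period).
- snapshot(name): name is "scene" or "side" or "wrist"; returns a dict with "img" (400x640x3 uint8, blue, green, red), "fovy" (degrees; the focal length in pixels is half the picture's height over the tangent of half this angle, whatever the lens; pixels are square), "cx", "cy" (the principal point, pixels), "pose" (4x4, takes a point from camera to world coordinates). Camera axes: x right, y up, looking along -z (the intrinsics and any distortion apply to the point x, -y, -z); pixel columns grow to the right and rows downward; lengths in m; the calibration is good to about 2 mm. The wrist camera is an equidistant fisheye: a pixel r from the principal point sees the ray r / f radians off the axis. A picture is of the moment at which its call begins. There is no depth.
- ctrl.close_job(): hands the job in, once; it reports no verdict.
The state is a dict: "time_s": time; "q": joint angles; "dq": joint speeds; "joint_torque": joint torques, N m; "tool_pos": TCP position; "orientation": TCP orientation; "force": force on the tool from outside, world axes, zero at the start; "wrist_torque": the same for the moment, N m; "opening": opening from 0.0 (shut) to 1.0 (fully open).
Only numpy, scipy, OpenCV 4.12 (cv2) and the standard library are available. Lean on these libraries where they do the work, as an engineer would, in place of code of your own. Each camera call takes 0.05 s, during which the arm holds its last target.

## Working session

There is one attempt and no reset: what is moved stays moved. The work goes in short steps, Python scripts to look and compute and a tool call to move; the robot and the scene stay as the last step left them, time stands still between calls to the robot, and variables do not carry over. Pictures are saved under pics/ and viewed, and the job is handed in when it is done.

Besides the shell and the picture viewer there is one more tool, called after "Emit:" as name(argument=value, ...), one argument or row to a line, values as JSON. jog_arm: Moves the arm, as the interface text tells. Its arguments: {"type":"object","properties":{"deltas":{"type":"array","items":{"type":"array","items":{"type":"number"}}},"squeeze":{"type":"number"}},"required":["deltas"]}

```bash
ls -la; mkdir -p pics; cat > h.py <<'E'
import numpy as np, cv2
from bench import ctrl, snapshot
E
python3 - <<'E'
from h import *
s=ctrl.get_state()
for k,v in s.items(): print(k,np.round(v,4))
import pickle
for n in ["scene","side","wrist"]:
    d=snapshot(n); pickle.dump(d,open(f"{n}0.pkl","wb")); cv2.imwrite(f"pics/{n}0.png",d["img"]); print(n,d["fovy"],d["cx"],d["cy"],np.round(d["pose"],4).tolist(),[k for k in d])
E
```

```text
total 12
drwxr-xr-x  3 agent agent 4096 Dec  6 05:30 .
drwxr-xr-x 23 root  root  4096 Dec  6 05:30 ..
drwxr-xr-x  2 agent agent 4096 Dec  6 05:30 pics
time_s 0.0
q [-1.3907  0.7071 -0.0276  1.485   0.022   0.9509 -0.0755]
dq [-0.0015  0.0015 -0.0007 -0.0002  0.0007  0.0018 -0.0006]
joint_torque [-3.00000e-04 -8.83230e+01  1.23450e+00 -2.36164e+01  1.70000e-02
  6.60000e-03  0.00000e+00]
tool_pos [0.1265 0.5606 0.2308]
orientation [ 0.7027  0.0779  0.7028 -0.0787]
force [-0.1128  0.6959 -0.3761]
wrist_torque [0.114  0.0361 0.0007]
opening 0.9991
scene 53.8801682656766 323.2941500524058 201.1328155256893 [[0.2218, -0.7242, 0.6529, 1.2959], [0.9751, 0.1603, -0.1535, -0.1243], [0.0065, 0.6707, 0.7417, 0.8145], [0.0, 0.0, 0.0, 1.0]] ['img', 'fovy', 'cx', 'cy', 'pose']
side 54.21876962808938 317.06724687465186 199.5770488677228 [[0.9411, 0.1949, -0.2765, 0.3128], [-0.3377, 0.4927, -0.802, -0.9156], [-0.02, 0.8481, 0.5295, 0.7047], [0.0, 0.0, 0.0, 1.0]] ['img', 'fovy', 'cx', 'cy', 'pose']
wrist 65.70646984690485 317.95670062584543 191.5929078124483 [[0.2205, -0.9288, -0.298, 0.0495], [0.9754, 0.2093, 0.0692, 0.5777], [-0.0019, -0.3059, 0.9521, 0.3725], [0.0, 0.0, 0.0, 1.0]] ['img', 'fovy', 'cx', 'cy', 'pose']
```

View pics/scene0.png

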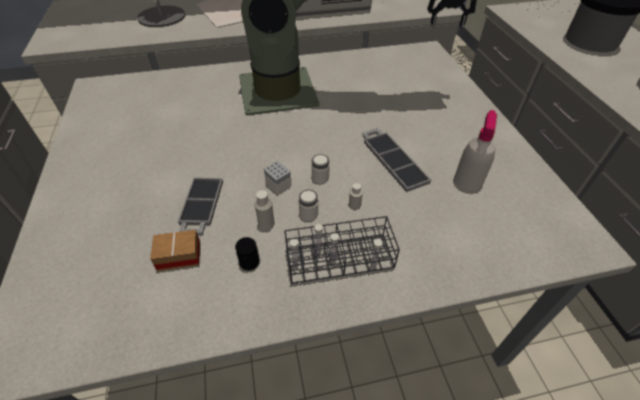

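View pics/side0.png

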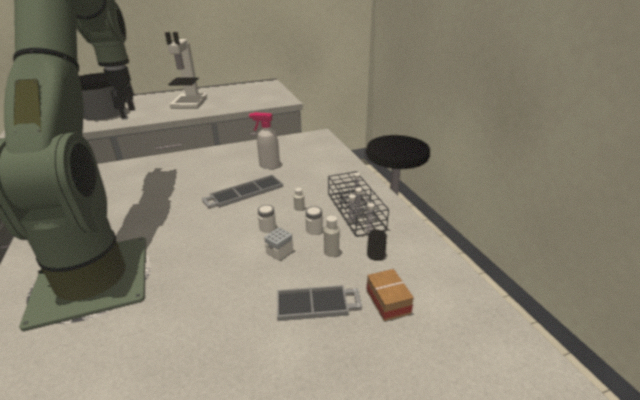

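View pics/wrist0.png

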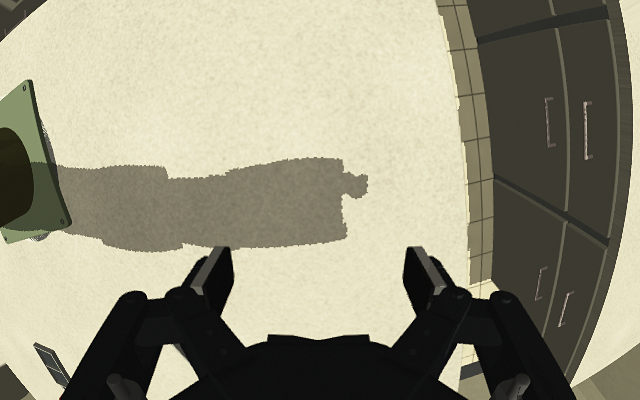

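The scene view shows the jars at about (320,168) and (308,205), tip box (277,177), tall bottle (264,210), short bottle (356,196). The black jar look-alike is at (247,254), tray_three at (396,160) and tray_two at (201,203). The carton is at (176,250), the rack at (340,250) and the spray bottle at (475,160). Next I'll enlarge these.

```bash
python3 - <<'E'
import cv2
a=cv2.imread("pics/scene0.png"); b=cv2.imread("pics/side0.png")
def crop(im,x,y,w,h,k,n): cv2.imwrite(n,cv2.resize(im[y:y+h,x:x+w],None,fx=k,fy=k,interpolation=cv2.INTER_CUBIC))
crop(a,170,125,200,150,4,"pics/s_c1.png")
crop(a,340,115,100,80,8,"pics/s_c2.png")
crop(b,195,165,200,150,4,"pics/d_c1.png")
E
```

```text
(no output)
```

View pics/s_c1.png

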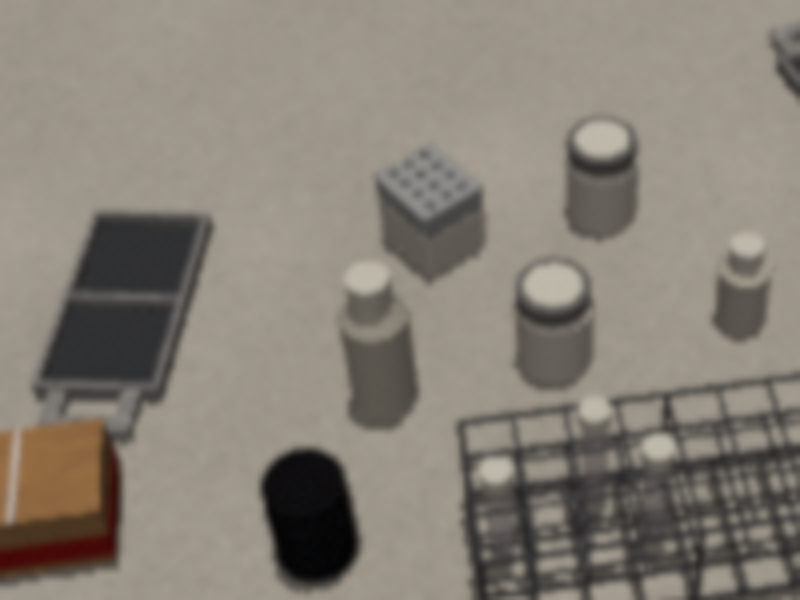

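View pics/s_c2.png

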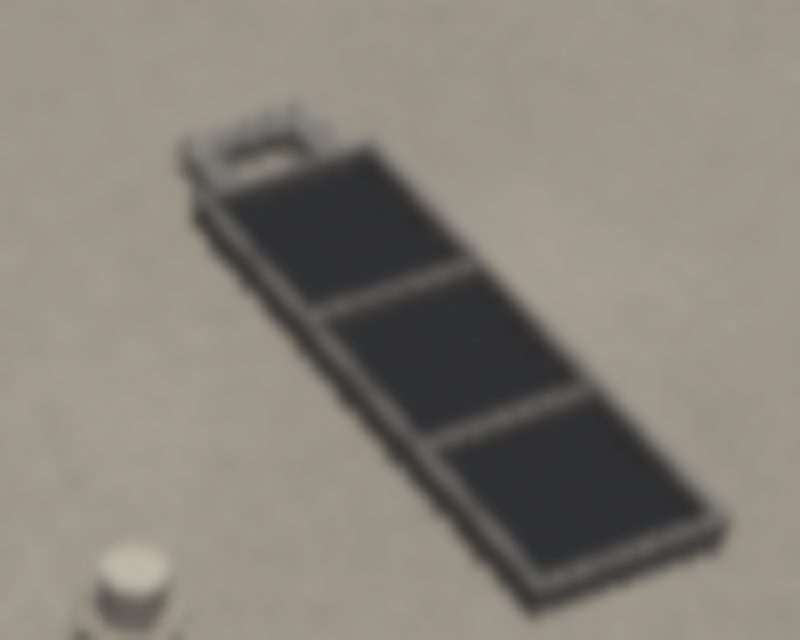

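View pics/d_c1.png

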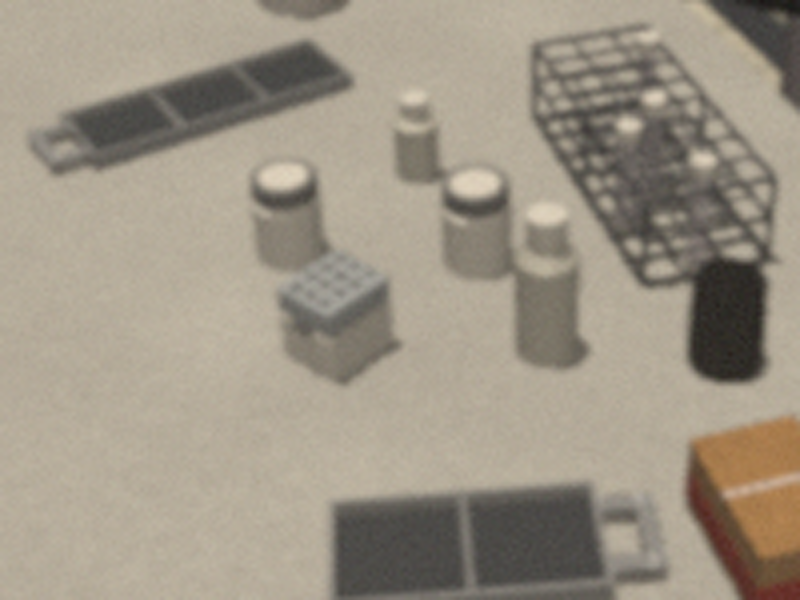

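```bash
cat >> h.py <<'E'
import pickle
def ray(d,u,v,fish=False):
    f=200/np.tan(np.radians(d["fovy"])/2); x=(u-d["cx"])/f; y=(v-d["cy"])/f
    if fish:
        r=np.hypot(x,y); k=np.sin(r)/max(r,1e-9); c=np.array([x*k,y*k,np.cos(r)])
    else: c=np.array([x,y,1.])
    return d["pose"][:3,3], d["pose"][:3,:3]@np.array([c[0],-c[1],-c[2]])
def plane(d,u,v,z,fish=False):
    o,r=ray(d,u,v,fish); return (o+r*(z-o[2])/r[2])[:2]
def proj(d,p,fish=False):
    f=200/np.tan(np.radians(d["fovy"])/2)
    c=np.linalg.inv(d["pose"])@np.r_[p,1]; x,y,z=c[0],-c[1],-c[2]
    if fish:
        h=np.hypot(x,y); t=np.arctan2(h,z); return d["cx"]+f*t*x/max(h,1e-9), d["cy"]+f*t*y/max(h,1e-9)
    return d["cx"]+f*x/z, d["cy"]+f*y/z
E
python3 - <<'E'
from h import *
S=pickle.load(open("scene0.pkl","rb"));D=pickle.load(open("side0.pkl","rb"))
c1=lambda u,v:(170+u/4-.4,125+v/4-.4); c2=lambda u,v:(340+u/8-.45,115+v/8-.45); d1=lambda u,v:(195+u/4-.4,165+v/4-.4)
for n,z,a,b in [("jarA",.07,(602,140),(284,178)),("jarB",.07,(553,286),(477,186)),("tall",.115,(367,277),(547,215)),("short",.072,(747,246),(414,102))]:
    print(n,np.round(plane(S,*c1(*a),z),4),np.round(plane(D,*d1(*b),z),4))
P=lambda cam,c,z,l:np.round(np.array([plane(cam,*c(*p),z) for p in l]),4)
def rep(n,q): print(n,q.tolist(),"mean",q.mean(0).round(4),"edges",np.round(np.linalg.norm(np.roll(q,-1,0)-q,axis=1),4), "ang",[round(float(np.degrees(np.arctan2(*(np.roll(q,-1,0)-q)[i][::-1]))),1) for i in range(4)])
rep("tipS",P(S,c1,.06,[(427,147),(376,180),(431,225),(484,188)]))
rep("tipD",P(D,d1,.06,[(337,250),(388,284),(325,325),(280,292)]))
rep("t2S",P(S,c1,.015,[(97,214),(211,217),(160,388),(36,387)]))
rep("t3S",P(S,c2,.015,[(195,200),(372,145),(728,520),(533,595)]))
rep("t3D",P(D,d1,.015,[(62,118),(310,40),(352,78),(97,165)]))
E
```

```text
jarA [0.4846 0.0561] [0.4841 0.0517]
jarB [ 0.6148 -0.0052] [ 0.614  -0.0108]
tall [ 0.6242 -0.1214] [ 0.6243 -0.1245]
short [0.6089 0.1264] [0.6062 0.1187]
tipS [[0.4542, -0.0645], [0.4804, -0.104], [0.5325, -0.0732], [0.5045, -0.0321]] mean [ 0.4929 -0.0684] edges [0.0474 0.0605 0.0497 0.0598] ang [-56.4, 30.6, 124.3, -147.2]
tipD [[0.5002, -0.0371], [0.5225, -0.0879], [0.4711, -0.1154], [0.4516, -0.0698]] mean [ 0.4864 -0.0776] edges [0.0555 0.0583 0.0496 0.0586] ang [-66.3, -151.9, 113.2, 33.9]
t2S [[0.4241, -0.3033], [0.4448, -0.2234], [0.5981, -0.2645], [0.5798, -0.3432]] mean [ 0.5117 -0.2836] edges [0.0825 0.1587 0.0808 0.1607] ang [75.5, -15.0, -103.1, 165.6]
t3S [[0.3615, 0.2268], [0.3432, 0.3074], [0.577, 0.3625], [0.5973, 0.28]] mean [0.4698 0.2942] edges [0.0827 0.2402 0.085  0.2417] ang [102.8, 13.3, -76.2, -167.3]
t3D [[0.3419, 0.2983], [0.5763, 0.3565], [0.5937, 0.2727], [0.36, 0.2111]] mean [0.468  0.2846] edges [0.2415 0.0856 0.2417 0.0891] ang [13.9, -78.3, -165.2, 101.7]
```

```bash
python3 - <<'E'
import cv2
b=cv2.imread("pics/side0.png")
cv2.imwrite("pics/d_c2.png",cv2.resize(b[275:335,265:425],None,fx=5,fy=5,interpolation=cv2.INTER_CUBIC))
E
```

```text
(no output)
```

View pics/d_c2.png

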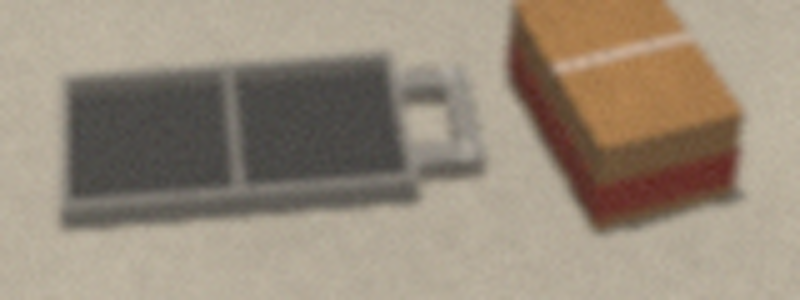

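```bash
cat >> h.py <<'E'
from scipy.spatial.transform import Rotation as R
def pose():
    s=ctrl.get_state(); q=s["orientation"]; return np.array(s["tool_pos"]),R.from_quat([q[1],q[2],q[3],q[0]]),s
def want(pos,yaw):
    """deltas to pos (TCP), tool x down, jaw axis (tool y) at yaw deg (mod 180, nearest)"""
    p,r,s=pose(); M=r.as_matrix()
    cur=np.degrees(np.arctan2(M[1,1],M[0,1]))
    k=round((cur-yaw)/180); y=np.radians(yaw+180*k)
    X=np.array([0,0,-1.]);Y=np.array([np.cos(y),np.sin(y),0]);Z=np.cross(X,Y)
    T=R.from_matrix(np.c_[X,Y,Z]); rv=(r.inv()*T).as_rotvec(degrees=True)
    print("t",s["time_s"],"tcp",p.round(4),"jawyaw",round(cur,2),"tilt",np.round(M[:,0],3),"F",np.round(s["force"],1),"op",round(s["opening"],3))
    print("  -> delta mm",np.round(1000*(r.inv().apply(np.array(pos)-p)),1),"rot",np.round(rv,2),"k",k)
def snap(n,name):
    d=snapshot(n); pickle.dump(d,open(name+".pkl","wb")); cv2.imwrite("pics/"+name+".png",d["img"]); return d
E
python3 - <<'E'
from h import *
p,r,s=pose(); print(r.as_matrix().round(3))
want([.50,.08,.33],90)
S=pickle.load(open("scene0.pkl","rb"));D=pickle.load(open("side0.pkl","rb"))
print("spray base", plane(S,470,185,0),plane(D,269,163,0))
for p in [(290,282),(287,248),(390,238)]: print(plane(S,*p,0.0),plane(S,*p,.06))
# relative camera to tool
W=pickle.load(open("wrist0.pkl","rb")); pp,rr,_=pose(); print("cam in tool",rr.inv().apply(W["pose"][:3,3]-pp).round(4),(rr.as_matrix().T@W["pose"][:3,:3]).round(3).tolist())
E
```

```text
[[-0.     0.22   0.975]
 [-0.001  0.975 -0.22 ]
 [-1.    -0.001  0.   ]]
t 0.15 tcp [0.1265 0.5607 0.231 ] jawyaw 77.29 tilt [-0.    -0.001 -1.   ] F [ 0.3  0.5 -0.3] op 0.998
  -> delta mm [ -98.7 -386.9  470.2] rot [-12.71  -0.     0.05] k 0
spray base [0.60932891 0.47490331] [0.59457642 0.48503782]
[ 0.81193039 -0.08900146] [ 0.84757974 -0.09159912]
[ 0.71419238 -0.08016597] [ 0.7570416  -0.08341449]
[0.74081619 0.18371526] [0.78170417 0.16102794]
cam in tool [-0.1416 -0.0005 -0.0788] [[0.001, 0.306, -0.952], [1.0, 0.0, 0.001], [0.0, -0.952, -0.306]]
```

Emit:
jog_arm(
  deltas=[
    [-0.05, -0.108, 0.186, -6, 0, 0, 1],
    [-0.05, -0.108, 0.186, -6, 0, 0, 1],
    [-0.05, -0.108, 0.186, -6, 0, 0, 1],
    [-0.05, -0.108, 0.186, -6, 0, 0, 1],
    [-0.05, -0.108, 0.186, -6, 0, 0, 1],
  ],
)

```text
time_s: 0.65
tool_pos: [0.2874, 0.4116, 0.2822]
orientation: [0.706, 0.043, 0.705, -0.043]
force: [-0.2, 1.5, -0.1]
opening: 1.002
```

```bash
python3 - <<'E'
from h import *
want([.43,.27,.34],90)
E
```

```text
t 0.65 tcp [0.2874 0.4116 0.2822] jawyaw 83.04 tilt [ 0.002 -0.    -1.   ] F [-0.2  1.5 -0.1] op 1.002
  -> delta mm [ -57.5 -123.3  158.8] rot [-6.96  0.1   0.02] k 0
```

Emit:
jog_arm(
  deltas=[
    [-0.057, -0.123, 0.159, -7, 0, 0, 1],
    [-0.057, -0.123, 0.159, -7, 0, 0, 1],
    [-0.057, -0.123, 0.159, -7, 0, 0, 1],
    [-0.057, -0.123, 0.159, -7, 0, 0, 1],
    [-0.057, -0.123, 0.159, -7, 0, 0, 1],
  ],
)

```text
time_s: 1.15
tool_pos: [0.4313, 0.2696, 0.3393]
orientation: [0.708, 0.0, 0.706, -0.001]
force: [-0.5, 1.3, -1.6]
opening: 1.0
```

```bash
python3 - <<'E'
from h import *
snap("wrist","w1")
want([.50,.0,.34],90)
E
```

```text
t 1.2 tcp [0.4304 0.2708 0.3389] jawyaw 89.99 tilt [ 0.002 -0.001 -1.   ] F [ 1.1 -2.2  0.4] op 0.998
  -> delta mm [  -0.8 -270.8   69.7] rot [-0.01  0.09  0.04] k 0
```

View pics/w1.png

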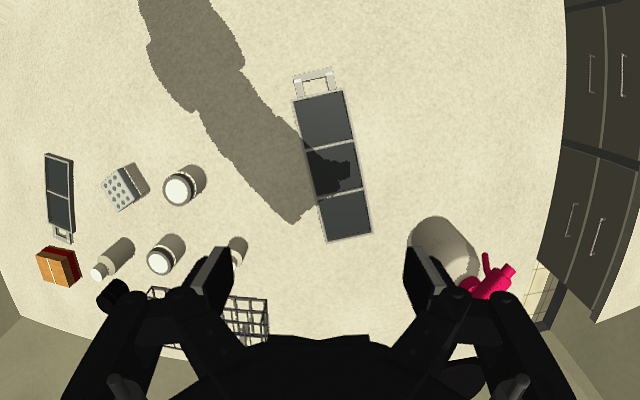

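The wrist view shows tray_three around (335,165) with its tab at the top (toward the robot). The jars are at (178,188) and (163,255), the tip box at (121,187) and tray_two at (60,195).

```bash
python3 - <<'E'
import cv2
a=cv2.imread("pics/w1.png")
cv2.imwrite("pics/w1a.png",cv2.resize(a[60:260,270:400],None,fx=3,fy=3,interpolation=cv2.INTER_CUBIC))
cv2.imwrite("pics/w1b.png",cv2.resize(a[145:285,30:260],None,fx=3.4,fy=3.4,interpolation=cv2.INTER_CUBIC))
E
```

```text
(no output)
```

View pics/w1a.png

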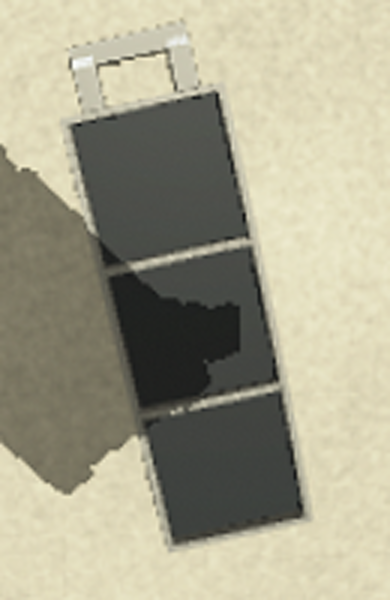

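View pics/w1b.png

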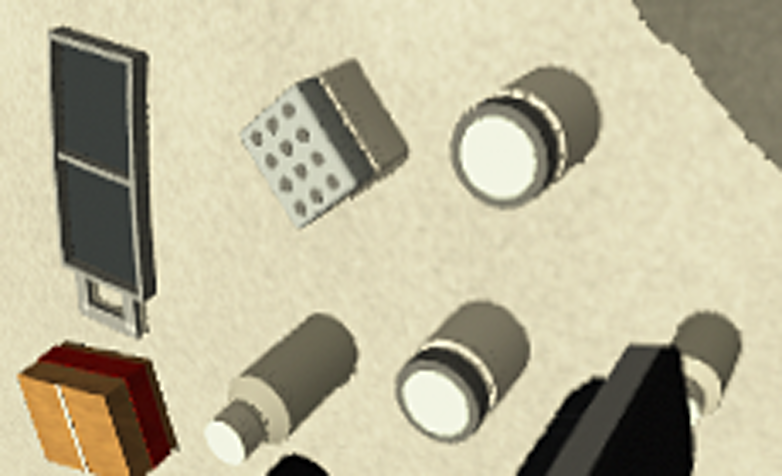

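Emit:
jog_arm(
  deltas=[
    [0, -0.25, 0.04, 0, 0, 0, 1],
    [0, -0.25, 0.04, 0, 0, 0, 1],
    [0, -0.25, 0.04, 0, 0, 0, 1],
    [0, -0.25, 0.04, 0, 0, 0, 1],
    [0, -0.25, 0.04, 0, 0, 0, 1],
  ],
)

```text
time_s: 1.7
tool_pos: [0.4681, 0.0264, 0.3381]
orientation: [0.707, -0.002, 0.707, 0.002]
force: [1.0, 0.7, -0.1]
opening: 1.001
```

```bash
python3 - <<'E'
from h import *
snap("wrist","w2")
want([.48,.055,.13],90)
E
```

```text
t 1.75 tcp [0.469  0.0178 0.338 ] jawyaw 89.85 tilt [-0.    -0.004 -1.   ] F [  0.7 -13.9  -0.1] op 0.998
  -> delta mm [207.9  38.   11. ] rot [-0.15 -0.01  0.22] k 0
```

View pics/w2.png

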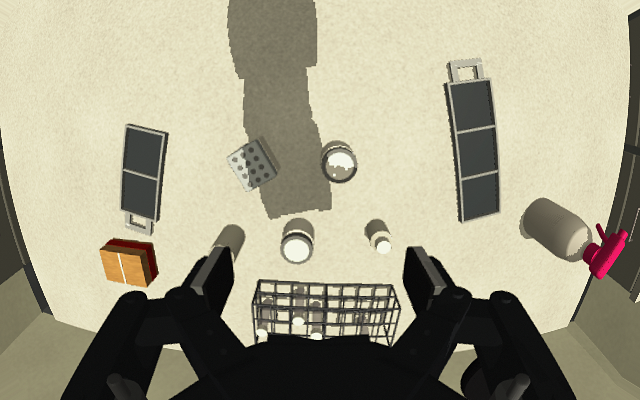

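```bash
python3 - <<'E'
import cv2
a=cv2.imread("pics/w2.png")
f=lambda n,x,y,w,h,k: cv2.imwrite(n,cv2.resize(a[y:y+h,x:x+w],None,fx=k,fy=k,interpolation=cv2.INTER_CUBIC))
f("pics/w2a.png",210,130,200,140,4)
f("pics/w2b.png",100,115,80,180,3.2)
E
```

```text
(no output)
```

View pics/w2a.png

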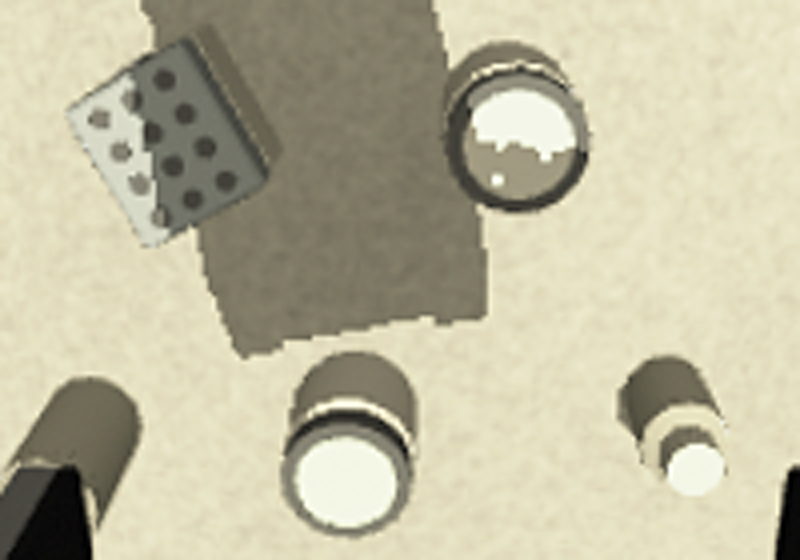

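View pics/w2b.png

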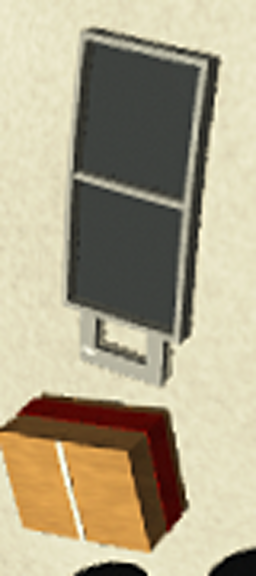

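```bash
python3 - <<'E'
from h import *
A=pickle.load(open("w1.pkl","rb"));B=pickle.load(open("w2.pkl","rb"))
g=lambda x,y,k:(lambda u,v:(x+(u+.5)/k-.5,y+(v+.5)/k-.5))
a=g(270,60,3);b=g(30,145,3.4);c=g(210,130,4);e=g(100,115,3.2)
f=lambda n,cam,m,z,uv: print(n,plane(cam,*m(*uv),z,True).round(4))
f("jarA w2",B,c,.07,(518,142)); f("jarA w1",A,b,.07,(501,152))
f("jarB w2",B,c,.07,(347,477)); f("jarB w1",A,b,.07,(437,399))
f("short w2",B,c,.072,(695,469)); f("tall w1",A,b,.115,(225,440))
def rep(n,cam,m,z,l):
    q=np.array([plane(cam,*m(*p),z,True) for p in l]); d=np.roll(q,-1,0)-q
    print(n,q.mean(0).round(4),"edges",np.linalg.norm(d,axis=1).round(4),"ang",np.degrees(np.arctan2(d[:,1],d[:,0])).round(1))
rep("tip w2",B,c,.06,[(66,112),(186,38),(268,172),(150,246)])
rep("tip w1",A,b,.06,[(242,136),(297,82),(357,180),(303,228)])
rep("t3 w1",A,a,.015,[(65,122),(221,90),(310,518),(170,548)])
rep("t2 w2",B,e,.015,[(83,30),(214,58),(183,340),(64,305)])
rep("t2 w1",A,b,.015,[(52,28),(132,52),(141,299),(64,264)])
E
```

```text
jarA w2 [0.4828 0.0545]
jarA w1 [0.4812 0.0575]
jarB w2 [ 0.611  -0.0058]
jarB w1 [ 0.6109 -0.0043]
short w2 [0.6069 0.1252]
tall w1 [ 0.6217 -0.1205]
tip w2 [ 0.4856 -0.0684] edges [0.0518 0.0552 0.0522 0.0573] ang [ 119.7   29.9  -58.1 -150.4]
tip w1 [ 0.4866 -0.0663] edges [0.0508 0.0566 0.0485 0.0571] ang [ 121.5   29.1  -57.8 -148.5]
t3 w1 [0.4681 0.2946] edges [0.0788 0.2369 0.0804 0.2385] ang [ 101.6   13.3  -77.1 -167.1]
t2 w2 [ 0.5077 -0.2839] edges [0.0851 0.1621 0.0844 0.1636] ang [  76.2  -15.3 -102.8  165. ]
t2 w1 [ 0.5062 -0.2837] edges [0.0786 0.1652 0.0783 0.1638] ang [  75.9  -15.5 -105.1  164.5]
```

Candidates: white jars at scene (320,168) and (308,205). The black look-alike at (247,254) is to be left alone. The tall bottle (264,210), short bottle (356,196) and tip box (277,177) are each the only one of their kind outside the rack, whose capped tubes (294..378, 240) are not wanted. The w2a crop confirms that jar A is white with a grey lid. I'll go to jar A at (0.483, 0.055).

```bash
python3 - <<'E'
from h import *
want([.483,.055,.12],90)
E
```

```text
t 1.75 tcp [0.469  0.0178 0.338 ] jawyaw 89.85 tilt [-0.    -0.004 -1.   ] F [  0.7 -13.9  -0.1] op 0.998
  -> delta mm [217.9  38.1  14. ] rot [-0.15 -0.01  0.22] k 0
```

Emit:
jog_arm(
  deltas=[
    [0.05, 0.036, 0.014, 0, 0, 0, 1],
    [0.1, 0.036, 0.014, 0, 0, 0, 1],
    [0.15, 0.036, 0.014, 0, 0, 0, 1],
    [0.2, 0.036, 0.014, 0, 0, 0, 1],
    [0.2, 0.036, 0.014, 0, 0, 0, 1],
  ],
)

```text
time_s: 2.25
tool_pos: [0.48, 0.0642, 0.1346]
orientation: [0.705, -0.003, 0.709, 0.002]
force: [-0.5, -0.2, 1.3]
opening: 1.003
```

```bash
python3 - <<'E'
from h import *
snap("wrist","w3")
want([.483,.055,.025],90)
E
```

```text
t 2.3 tcp [0.4807 0.064  0.1356] jawyaw 90.36 tilt [-0.005 -0.001 -1.   ] F [-0.4 -0.3 -1.8] op 0.998
  -> delta mm [110.6  -8.9   2.8] rot [ 0.36 -0.3   0.04] k 0
```

View pics/w3.png

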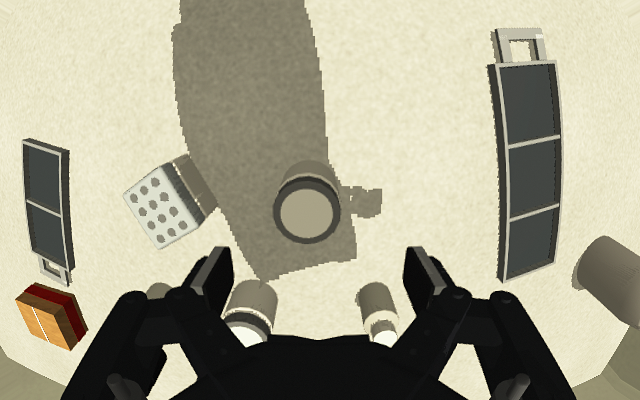

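```bash
python3 - <<'E'
from h import *
d=pickle.load(open("w3.pkl","rb")); print(plane(d,307,210,.07,True))
E
```

```text
[0.48078787 0.05568911]
```

Emit:
jog_arm(
  deltas=[
    [0.02, -0.009, 0.003, 0, 0, 0, 1],
    [0.06, -0.009, 0.003, 0, 0, 0, 1],
    [0.095, -0.009, 0.003, 0, 0, 0, 1],
    [0.11, -0.009, 0.003, 0, 0, 0, 1],
    [0.11, -0.009, 0.003, 0, 0, 0, 1],
  ],
)

```text
time_s: 2.8
tool_pos: [0.4856, 0.0548, 0.0285]
orientation: [0.707, -0.002, 0.707, 0.002]
force: [-1.1, -0.2, -0.0]
opening: 0.996
```

Emit:
jog_arm(
  deltas=[
    [0.003, 0, -0.003, 0, 0, 0, 1],
    [0.003, 0, -0.003, 0, 0, 0, 0.55],
    [0.003, 0, -0.003, 0, 0, 0, 0],
    [0.003, 0, -0.003, 0, 0, 0, 0],
    [0.003, 0, -0.003, 0, 0, 0, 0],
  ],
  squeeze=50,
)

```text
time_s: 3.3
tool_pos: [0.4829, 0.0544, 0.0266]
orientation: [0.708, -0.002, 0.707, 0.002]
force: [-3.5, 0.3, 21.8]
opening: 0.591
```

```bash
python3 - <<'E'
from h import *
want([.483,.055,.10],90)
E
```

```text
t 3.3 tcp [0.4829 0.0544 0.0266] jawyaw 90.3 tilt [ 0.002  0.    -1.   ] F [-3.5  0.3 21.8] op 0.591
  -> delta mm [-73.4   0.6   0.3] rot [ 0.3   0.1  -0.01] k 0
```

Emit:
jog_arm(
  deltas=[
    [-0.005, 0, 0, 0, 0, 0, 0],
    [-0.02, 0, 0, 0, 0, 0, 0],
    [-0.05, 0, 0, 0, 0, 0, 0],
    [-0.07, 0, 0, 0, 0, 0, 0],
    [-0.08, 0, 0, 0, 0, 0, 0],
  ],
)

```text
time_s: 3.8
tool_pos: [0.4828, 0.0543, 0.1072]
orientation: [0.708, -0.002, 0.706, 0.002]
force: [0.5, -0.8, -1.8]
opening: 0.585
```

Emit:
jog_arm(
  deltas=[
    [0, 0, 0, 0, 0, 0, 0],
    [0, 0, 0, 0, 0, 0, 0],
    [0, 0, 0, 0, 0, 0, 0],
  ],
)

```text
time_s: 4.1
tool_pos: [0.4819, 0.0543, 0.1045]
orientation: [0.707, -0.002, 0.708, 0.002]
force: [0.3, -0.8, -0.5]
opening: 0.588
```

```bash
python3 - <<'E'
from h import *
snap("wrist","w4")
want([.391,.276,.10],90)
s=ctrl.get_state(); print(np.round(s["force"],2),np.round(s["joint_torque"],2),np.round(s["wrist_torque"],3),np.round(s["dq"],3))
E
```

```text
t 4.15 tcp [0.482  0.0543 0.1045] jawyaw 90.29 tilt [-0.001 -0.    -1.   ] F [-0.2 -0.6 -1.6] op 0.59
  -> delta mm [  4.5 222.2 -89.8] rot [ 0.29 -0.08  0.02] k 0
[-0.21 -0.58 -1.58] [ 5.000e-02 -8.316e+01  4.700e-01 -1.169e+01  1.000e-02 -1.000e-02
 -0.000e+00] [ 0.015 -0.039  0.029] [ 0.    -0.003  0.    -0.002  0.002  0.001 -0.001]
```

View pics/w4.png

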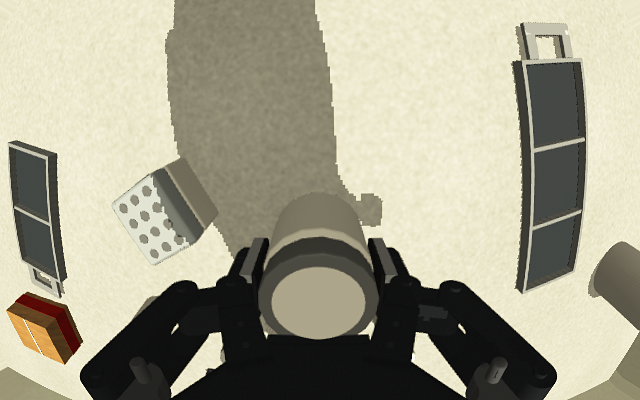

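Emit:
jog_arm(
  deltas=[
    [0, 0, 0, 0, 0, 0, 0],
  ],
)

```text
time_s: 4.25
tool_pos: [0.4821, 0.0543, 0.1047]
orientation: [0.707, -0.002, 0.707, 0.002]
force: [-0.5, 0.5, -1.0]
opening: 0.59
```

Emit:
jog_arm(
  deltas=[
    [0, 0, 0, 0, 0, 0, 0],
  ],
)

```text
time_s: 4.35
tool_pos: [0.4822, 0.0543, 0.1049]
orientation: [0.707, -0.002, 0.707, 0.002]
force: [-0.1, -0.1, -0.2]
opening: 0.589
```

Emit:
jog_arm(
  deltas=[
    [0, 0, 0, 0, 0, 0, 0],
  ],
)

```text
time_s: 4.45
tool_pos: [0.4823, 0.0543, 0.1051]
orientation: [0.707, -0.002, 0.707, 0.002]
force: [0.2, 0.0, -0.6]
opening: 0.587
```

Emit:
jog_arm(
  deltas=[
    [0, 0, 0, 0, 0, 0, 0],
  ],
)

```text
time_s: 4.55
tool_pos: [0.4823, 0.0543, 0.1052]
orientation: [0.707, -0.002, 0.707, 0.002]
force: [1.1, -0.9, -1.0]
opening: 0.584
```

Jar A weighs about 0.8 N, so it is the empty one. The full jar goes first, so I'm setting A back down where it stood.

Emit:
jog_arm(
  deltas=[
    [0.02, 0, 0, 0, 0, 0, 0],
    [0.05, 0, 0, 0, 0, 0, 0],
    [0.07, 0, 0, 0, 0, 0, 0],
    [0.075, 0, 0, 0, 0, 0, 0],
    [0.076, 0, 0, 0, 0, 0, 0],
  ],
)

```text
time_s: 5.05
tool_pos: [0.4822, 0.0543, 0.0292]
orientation: [0.707, -0.002, 0.707, 0.002]
force: [0.7, 0.8, -0.7]
opening: 0.586
```

Emit:
jog_arm(
  deltas=[
    [0.001, 0, 0, 0, 0, 0, 0],
    [0.001, 0, 0, 0, 0, 0, 0],
  ],
)

```text
time_s: 5.25
tool_pos: [0.4827, 0.0543, 0.0291]
orientation: [0.708, -0.002, 0.707, 0.002]
force: [0.6, 0.3, -1.9]
opening: 0.586
```

Emit:
jog_arm(
  deltas=[
    [0.001, 0, 0, 0, 0, 0, 0],
    [0.002, 0, 0, 0, 0, 0, 0],
  ],
)

```text
time_s: 5.45
tool_pos: [0.4825, 0.0543, 0.0267]
orientation: [0.707, -0.002, 0.707, 0.002]
force: [-2.5, -0.5, 18.2]
opening: 0.591
```

Emit:
jog_arm(
  deltas=[
    [0.001, 0, 0, 0, 0, 0, 0],
    [0.001, 0, 0, 0, 0, 0, 0],
  ],
)

```text
time_s: 5.65
tool_pos: [0.4826, 0.0543, 0.0266]
orientation: [0.708, -0.002, 0.707, 0.002]
force: [-4.9, -1.3, 32.8]
opening: 0.587
```

Emit:
jog_arm(
  deltas=[
    [-0.001, 0, 0, 0, 0, 0, 0.75],
    [-0.001, 0, 0, 0, 0, 0, 1],
    [-0.001, 0, 0, 0, 0, 0, 1],
    [-0.03, 0, 0, 0, 0, 0, 1],
    [-0.08, 0, 0, 0, 0, 0, 1],
  ],
)

```text
time_s: 6.15
tool_pos: [0.4811, 0.0542, 0.1043]
orientation: [0.706, -0.002, 0.709, 0.002]
force: [0.9, 0.3, 0.3]
opening: 1.0
```

```bash
python3 - <<'E'
from h import *
want([.6115,-.005,.12],90)
E
```

```text
t 6.15 tcp [0.4811 0.0542 0.1043] jawyaw 90.31 tilt [-0.004 -0.001 -1.   ] F [0.9 0.3 0.3] op 1.0
  -> delta mm [-16.2 -59.9 130. ] rot [ 0.31 -0.26  0.04] k 0
```

Emit:
jog_arm(
  deltas=[
    [-0.015, 0, 0.03, 0, 0, 0, 1],
    [-0.015, -0.06, 0.129, 0, 0, 0, 1],
    [-0.015, -0.06, 0.129, 0, 0, 0, 1],
    [-0.015, -0.06, 0.129, 0, 0, 0, 1],
    [-0.015, -0.06, 0.129, 0, 0, 0, 1],
  ],
)

```text
time_s: 6.65
tool_pos: [0.6126, -0.0069, 0.1196]
orientation: [0.707, -0.001, 0.707, 0.001]
force: [-0.3, 0.4, -0.2]
opening: 0.998
```

```bash
python3 - <<'E'
from h import *
snap("wrist","w5")
want([.6115,-.005,.03],90)
E
```

```text
t 6.7 tcp [ 0.6115 -0.0055  0.1197] jawyaw 90.23 tilt [-0.001  0.    -1.   ] F [-1.3 -0.1 -0.1] op 1.001
  -> delta mm [89.7  0.5  0.1] rot [ 0.23 -0.04 -0.  ] k 0
```

View pics/w5.png

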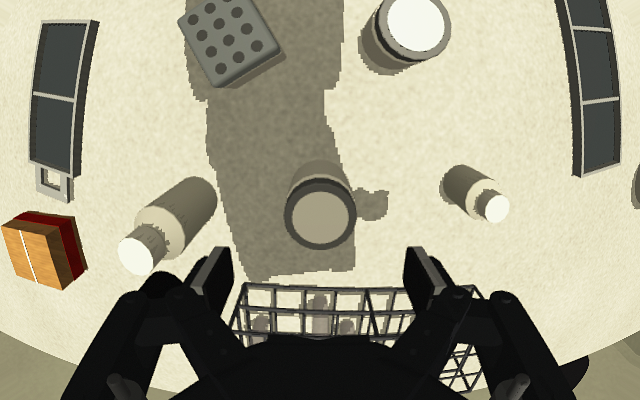

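```bash
python3 - <<'E'
from h import *
d=pickle.load(open("w5.pkl","rb")); print(plane(d,320,217,.07,True)); 
for z in (.06,.09): print("rack",plane(d,245,284,z,True),plane(d,385,290,z,True))
print("tall",plane(d,136,256,.115,True),"short",plane(d,497,208,.072,True))
E
```

```text
[ 0.61294925 -0.00614763]
rack [ 0.67594855 -0.06560935] [0.68132827 0.04653568]
rack [ 0.65474554 -0.05692997] [0.6593232  0.03849544]
tall [ 0.62294841 -0.12030194] short [0.6068761  0.12469771]
```

Emit:
jog_arm(
  deltas=[
    [0.02, 0, 0, 0, 0, 0, 1],
    [0.06, 0, 0, 0, 0, 0, 1],
    [0.082, 0, 0, 0, 0, 0, 1],
    [0.09, 0, 0, 0, 0, 0, 1],
    [0.091, 0, 0, 0, 0, 0, 1],
  ],
)

```text
time_s: 7.2
tool_pos: [0.611, -0.0044, 0.0291]
orientation: [0.707, -0.002, 0.707, 0.002]
force: [-0.1, -0.2, 0.4]
opening: 1.003
```

Emit:
jog_arm(
  deltas=[
    [0.001, 0, 0.001, 0, 0, 0, 0.6],
    [0.001, 0, 0.001, 0, 0, 0, 0],
    [0.001, 0, 0.001, 0, 0, 0, 0],
    [0.001, 0, 0.001, 0, 0, 0, 0],
  ],
  squeeze=60,
)

```text
time_s: 7.6
tool_pos: [0.6132, -0.0051, 0.0298]
orientation: [0.708, -0.002, 0.707, 0.002]
force: [-2.9, -0.7, 13.6]
opening: 0.59
```

Emit:
jog_arm(
  deltas=[
    [-0.005, 0, 0, 0, 0, 0, 0],
    [-0.02, 0, 0, 0, 0, 0, 0],
    [-0.05, 0, 0, 0, 0, 0, 0],
    [-0.09, 0, 0, 0, 0, 0, 0],
    [-0.1, 0, 0, 0, 0, 0, 0],
  ],
)

```text
time_s: 8.1
tool_pos: [0.6141, -0.005, 0.1332]
orientation: [0.709, -0.002, 0.705, 0.002]
force: [-0.3, -0.3, -3.7]
opening: 0.581
```

Emit:
jog_arm(
  deltas=[
    [0, 0, 0, 0, 0, 0, 0],
    [0, 0, 0, 0, 0, 0, 0],
  ],
)

```text
time_s: 8.3
tool_pos: [0.6122, -0.0051, 0.1277]
orientation: [0.707, -0.002, 0.707, 0.002]
force: [-0.3, 0.0, -4.2]
opening: 0.585
```

Emit:
jog_arm(
  deltas=[
    [0, 0, 0, 0, 0, 0, 0],
  ],
)

```text
time_s: 8.4
tool_pos: [0.612, -0.0051, 0.1271]
orientation: [0.706, -0.002, 0.708, 0.002]
force: [0.2, 0.5, -3.4]
opening: 0.584
```

```bash
python3 - <<'E'
from h import *
want([.391,.276,.13],98)
E
```

```text
t 8.4 tcp [ 0.612  -0.0051  0.1271] jawyaw 90.29 tilt [-0.002 -0.    -1.   ] F [ 0.2  0.5 -3.4] op 0.584
  -> delta mm [  -2.5  282.2 -219.6] rot [-7.71 -0.12 -0.  ] k 0
```

Emit:
jog_arm(
  deltas=[
    [-0.01, 0.02, -0.016, -1, 0, 0, 0],
    [-0.012, 0.05, -0.039, -2, 0, 0, 0],
    [-0.012, 0.08, -0.063, -3, 0, 0, 0],
    [-0.012, 0.115, -0.09, -4, 0, 0, 0],
    [-0.012, 0.15, -0.117, -5, 0, 0, 0],
  ],
)

```text
time_s: 8.9
tool_pos: [0.4934, 0.1452, 0.1395]
orientation: [0.706, -0.033, 0.707, 0.033]
force: [1.4, 1.8, -4.1]
opening: 0.585
```

```bash
python3 - <<'E'
from h import *
want([.391,.276,.13],98)
E
```

```text
t 8.9 tcp [0.4934 0.1452 0.1395] jawyaw 95.3 tilt [-0.001 -0.    -1.   ] F [ 1.4  1.8 -4.1] op 0.585
  -> delta mm [  9.6 139.7 -89.8] rot [-2.7  -0.08  0.01] k 0
```

Emit:
jog_arm(
  deltas=[
    [0, 0.035, -0.023, -1, 0, 0, 0],
    [0, 0.075, -0.048, -2, 0, 0, 0],
    [0.005, 0.11, -0.07, -3, 0, 0, 0],
    [0.01, 0.135, -0.087, -3, 0, 0, 0],
    [0.01, 0.14, -0.09, -3, 0, 0, 0],
  ],
)

```text
time_s: 9.4
tool_pos: [0.3895, 0.278, 0.1292]
orientation: [0.704, -0.053, 0.706, 0.053]
force: [1.3, -0.7, -3.3]
opening: 0.585
```

Emit:
jog_arm(
  deltas=[
    [0, 0, 0, 0, 0, 0, 0],
    [0, 0, 0, 0, 0, 0, 0],
  ],
)

```text
time_s: 9.6
tool_pos: [0.3929, 0.2746, 0.13]
orientation: [0.705, -0.051, 0.705, 0.05]
force: [-0.1, 0.2, -3.2]
opening: 0.581
```

```bash
python3 - <<'E'
from h import *
snap("wrist","w6")
want([.391,.276,.036],98)
E
```

```text
t 9.65 tcp [0.3931 0.2744 0.1301] jawyaw 98.2 tilt [ 0.    -0.001 -1.   ] F [ 0.3 -0.1 -3.8] op 0.586
  -> delta mm [94.1  2.  -1.8] rot [ 0.2  -0.01  0.04] k 0
```

View pics/w6.png

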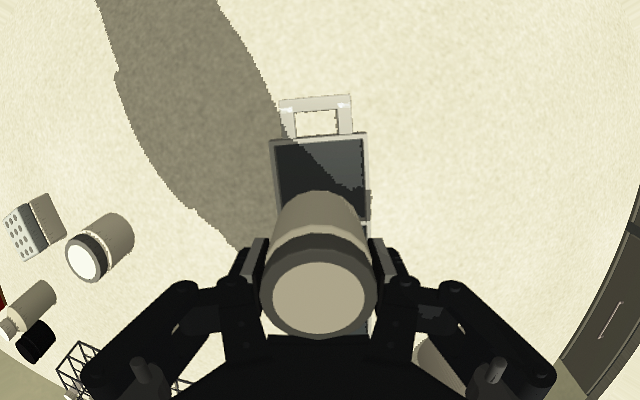

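```bash
python3 - <<'E'
from h import *
d=pickle.load(open("w6.pkl","rb")); a=plane(d,270,141,.015,True);b=plane(d,367,132,.015,True); print(a,b,(a+b)/2, (a+b)/2+.042*np.array([.974,.225]))
E
```

```text
[0.3579822  0.22808739] [0.33877597 0.307479  ] [0.34837909 0.2677832 ] [0.38928709 0.2772332 ]
```

Emit:
jog_arm(
  deltas=[
    [0.03, 0.002, -0.002, 0, 0, 0, 0],
    [0.065, 0.002, -0.002, 0, 0, 0, 0],
    [0.085, 0.002, -0.002, 0, 0, 0, 0],
    [0.092, 0.002, -0.002, 0, 0, 0, 0],
    [0.093, 0.002, -0.002, 0, 0, 0, 0],
  ],
)

```text
time_s: 10.15
tool_pos: [0.3904, 0.2764, 0.037]
orientation: [0.705, -0.051, 0.706, 0.05]
force: [-0.0, 0.2, -4.0]
opening: 0.581
```

Emit:
jog_arm(
  deltas=[
    [0.002, 0, 0, 0, 0, 0, 0],
    [0.002, 0, 0, 0, 0, 0, 0],
  ],
)

```text
time_s: 10.35
tool_pos: [0.3906, 0.2772, 0.036]
orientation: [0.706, -0.051, 0.705, 0.051]
force: [0.3, 0.1, -2.9]
opening: 0.581
```

Emit:
jog_arm(
  deltas=[
    [0.001, 0, 0, 0, 0, 0, 0],
    [0.002, 0, 0, 0, 0, 0, 0],
  ],
)

```text
time_s: 10.55
tool_pos: [0.3903, 0.2772, 0.0338]
orientation: [0.706, -0.051, 0.705, 0.051]
force: [-3.4, -1.8, 29.7]
opening: 0.577
```

Emit:
jog_arm(
  deltas=[
    [0.001, 0, 0, 0, 0, 0, 0],
    [0.001, 0, 0, 0, 0, 0, 0],
  ],
)

```text
time_s: 10.75
tool_pos: [0.3903, 0.2773, 0.0337]
orientation: [0.706, -0.051, 0.705, 0.051]
force: [-5.4, -3.2, 34.1]
opening: 0.582
```

Emit:
jog_arm(
  deltas=[
    [-0.001, 0, 0, 0, 0, 0, 0.7],
    [-0.001, 0, 0, 0, 0, 0, 0.85],
    [-0.001, 0, 0, 0, 0, 0, 1],
    [-0.03, 0, 0, 0, 0, 0, 1],
    [-0.08, 0, 0, 0, 0, 0, 1],
  ],
)

```text
time_s: 11.25
tool_pos: [0.3891, 0.2765, 0.1114]
orientation: [0.704, -0.052, 0.707, 0.05]
force: [1.1, 0.2, -0.2]
opening: 0.999
```

Emit:
jog_arm(
  deltas=[
    [-0.05, 0, 0, 0, 0, 0, 1],
    [-0.06, -0.05, 0.02, 0, 0, 0, 1],
    [-0.06, -0.1, 0.04, 0, 0, 0, 1],
    [-0.06, -0.15, 0.06, 4, 0, 0, 1],
    [-0.06, -0.2, 0.08, 8, 0, 0, 1],
  ],
)

```text
time_s: 11.75
tool_pos: [0.4907, 0.1029, 0.1725]
orientation: [0.707, -0.001, 0.707, 0.001]
force: [0.8, -0.3, 0.8]
opening: 0.995
```

```bash
python3 - <<'E'
from h import *
snap("wrist","w7")
want([.487,-.068,.13],120)
E
```

```text
t 11.8 tcp [0.4941 0.0946 0.1723] jawyaw 89.36 tilt [ 0.002 -0.004 -1.   ] F [  1.  -15.2  -0.4] op 1.004
  -> delta mm [  43.  -162.5   -5.4] rot [-30.64   0.05   0.27] k 0
```

View pics/w7.png

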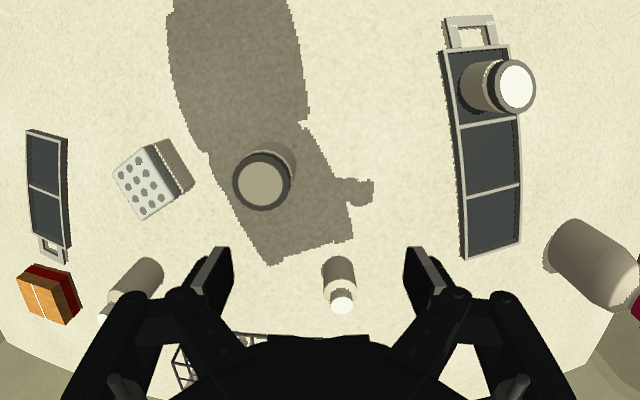

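Emit:
jog_arm(
  deltas=[
    [0, -0.04, 0, -7.6, 0, 0, 1],
    [0.01, -0.08, 0, -15.3, 0, 0, 1],
    [0.02, -0.12, 0, -23, 0, 0, 1],
    [0.03, -0.16, -0.005, -30.6, 0, 0, 1],
    [0.04, -0.163, -0.005, -30.6, 0, 0, 1],
  ],
)

```text
time_s: 12.3
tool_pos: [0.4847, -0.0636, 0.1317]
orientation: [0.681, -0.188, 0.682, 0.187]
force: [0.4, 0.9, 0.6]
opening: 0.998
```

Emit:
jog_arm(
  deltas=[
    [0, 0, 0, 0, 0, 0, 1],
  ],
)

```text
time_s: 12.4
tool_pos: [0.4852, -0.059, 0.1314]
orientation: [0.681, -0.187, 0.682, 0.188]
force: [-0.2, 2.0, 0.4]
opening: 1.001
```

```bash
python3 - <<'E'
from h import *
snap("wrist","w8")
want([.487,-.068,.13],120)
E
python3 -c "
import cv2
a=cv2.imread('pics/w8.png');cv2.imwrite('pics/w8a.png',cv2.resize(a[150:300,220:420],None,fx=4,fy=4,interpolation=cv2.INTER_CUBIC))"
```

```text
t 12.45 tcp [ 0.4856 -0.0577  0.1321] jawyaw 120.82 tilt [-0.001  0.    -1.   ] F [ 0.   1.2 -0.4] op 0.997
  -> delta mm [ 2.1 -9.6 -4.1] rot [ 0.82 -0.03 -0.04] k 0
```

View pics/w8a.png

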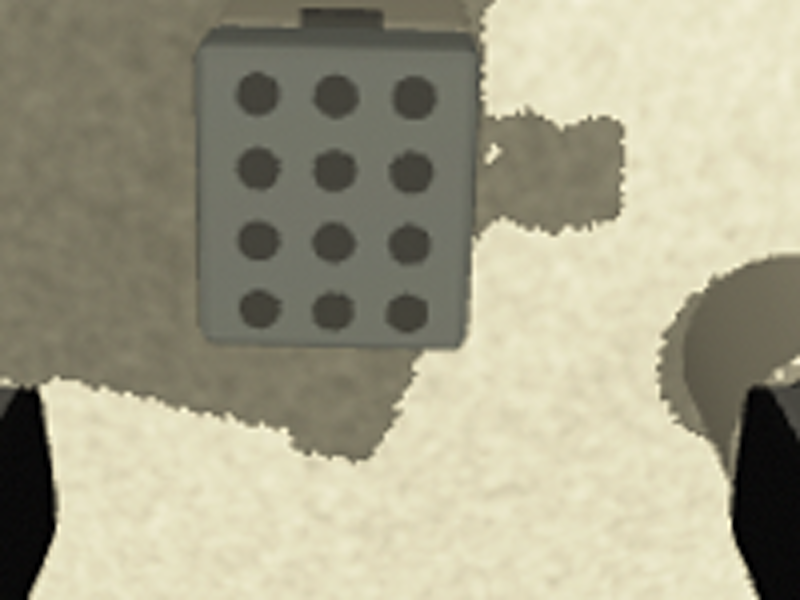

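```bash
python3 - <<'E'
from h import *
d=pickle.load(open("w8.pkl","rb"))
m=lambda u,v:(220+(u+.5)/4-.5,150+(v+.5)/4-.5)
q=np.array([plane(d,*m(*p),.06,True) for p in [(199,30),(480,34),(468,348),(204,342)]]); e=np.roll(q,-1,0)-q
print(q.mean(0),np.linalg.norm(e,axis=1),np.degrees(np.arctan2(e[:,1],e[:,0])))
want(list(q.mean(0))+[.025],120)
E
```

```text
[ 0.4857419  -0.07081511] [0.04951482 0.06078641 0.05061479 0.0606569 ] [ 119.66939377   29.79993338  -60.48564606 -151.23866638]
t 12.45 tcp [ 0.4856 -0.0577  0.1321] jawyaw 120.82 tilt [-0.001  0.    -1.   ] F [ 0.   1.2 -0.4] op 0.997
  -> delta mm [107.1 -11.4  -6.6] rot [ 0.82 -0.03 -0.04] k 0
```

Emit:
jog_arm(
  deltas=[
    [0.01, -0.011, -0.006, 0.8, 0, 0, 1],
    [0.04, -0.011, -0.006, 0.8, 0, 0, 1],
    [0.08, -0.011, -0.006, 0.8, 0, 0, 1],
    [0.108, -0.011, -0.006, 0.8, 0, 0, 1],
    [0.11, -0.011, -0.006, 0.8, 0, 0, 1],
  ],
)

```text
time_s: 12.95
tool_pos: [0.4852, -0.0699, 0.0199]
orientation: [0.681, -0.184, 0.684, 0.184]
force: [-0.2, -0.9, 1.6]
opening: 1.0
```

Emit:
jog_arm(
  deltas=[
    [0, 0, 0, 0, 0, 0, 0.65],
    [0, 0, 0, 0, 0, 0, 0],
    [0, 0, 0, 0, 0, 0, 0],
    [0, 0, 0, 0, 0, 0, 0],
  ],
  squeeze=40,
)

```text
time_s: 13.35
tool_pos: [0.487, -0.0708, 0.0239]
orientation: [0.684, -0.184, 0.682, 0.183]
force: [-1.2, 1.5, 9.2]
opening: 0.607
```

Emit:
jog_arm(
  deltas=[
    [-0.005, 0, 0, 0, 0, 0, 0],
    [-0.02, 0, 0, 0, 0, 0, 0],
    [-0.06, 0, 0, 0, 0, 0, 0],
    [-0.1, 0, 0, 0, 0, 0, 0],
    [-0.12, 0, 0, 0, 0, 0, 0],
  ],
)

```text
time_s: 13.85
tool_pos: [0.4868, -0.0709, 0.1462]
orientation: [0.684, -0.184, 0.682, 0.183]
force: [0.2, 0.0, -2.2]
opening: 0.604
```

```bash
python3 - <<'E'
from h import *
want([.469,.294,.15],103)
E
```

```text
t 13.85 tcp [ 0.4868 -0.0709  0.1462] jawyaw 120.08 tilt [ 0.004 -0.001 -1.   ] F [ 0.2  0.  -2.2] op 0.604
  -> delta mm [ -4.1 324.7 167.5] rot [17.08  0.18  0.11] k 0
```

Emit:
jog_arm(
  deltas=[
    [-0.005, 0.03, 0.015, 2, 0, 0, 0],
    [-0.005, 0.065, 0.033, 5, 0, 0, 0],
    [-0.005, 0.105, 0.054, 8, 0, 0, 0],
    [-0.005, 0.145, 0.075, 11, 0, 0, 0],
    [-0.005, 0.185, 0.095, 14, 0, 0, 0],
  ],
)

```text
time_s: 14.35
tool_pos: [0.4755, 0.1388, 0.1484]
orientation: [0.701, -0.098, 0.7, 0.098]
force: [1.5, 0.2, -0.5]
opening: 0.604
```

```bash
python3 - <<'E'
from h import *
want([.469,.294,.13],103)
E
```

```text
t 14.35 tcp [0.4755 0.1388 0.1484] jawyaw 105.95 tilt [ 0.001  0.    -1.   ] F [ 1.5  0.2 -0.5] op 0.604
  -> delta mm [ 18.5 151.   36.4] rot [ 2.95  0.07 -0.01] k 0
```

Emit:
jog_arm(
  deltas=[
    [0, 0.04, 0.009, 1, 0, 0, 0],
    [0, 0.08, 0.019, 2, 0, 0, 0],
    [0.005, 0.12, 0.028, 3, 0, 0, 0],
    [0.01, 0.145, 0.035, 3, 0, 0, 0],
    [0.015, 0.15, 0.036, 3, 0, 0, 0],
  ],
)

```text
time_s: 14.85
tool_pos: [0.4678, 0.2945, 0.133]
orientation: [0.703, -0.081, 0.702, 0.083]
force: [0.8, -0.2, -1.4]
opening: 0.606
```

Emit:
jog_arm(
  deltas=[
    [0, 0, 0, 0, 0, 0, 0],
    [0, 0, 0, 0, 0, 0, 0],
  ],
)

```text
time_s: 15.05
tool_pos: [0.469, 0.2899, 0.1329]
orientation: [0.703, -0.08, 0.702, 0.08]
force: [-0.4, 0.2, -0.5]
opening: 0.602
```

```bash
python3 - <<'E'
from h import *
snap("wrist","w9")
want([.469,.294,.032],103)
E
```

```text
t 15.1 tcp [0.4692 0.2898 0.1329] jawyaw 103.0 tilt [ 0. -0. -1.] F [ 1.3 -0.3 -1. ] op 0.603
  -> delta mm [100.9   4.1   0.8] rot [0.   0.02 0.02] k 0
```

View pics/w9.png

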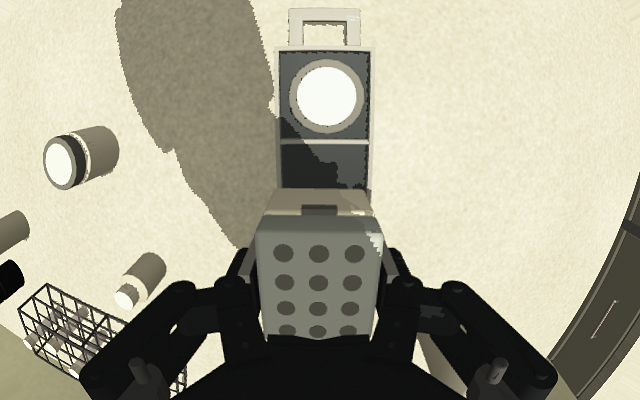

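```bash
python3 - <<'E'
from h import *
d=pickle.load(open("w9.pkl","rb"))
a=plane(d,277,49,.015,True);b=plane(d,375,47,.015,True);print(a,b,(a+b)/2,np.degrees(np.arctan2(*(b-a)[::-1])))
c=plane(d,278,143,.015,True);e=plane(d,370,141,.015,True);print(c,e,(c+e)/2,(c+e)/2+.04*np.array([.974,.225]))
print("jar",plane(d,326,96,.074,True))
E
```

```text
[0.36092258 0.22979716] [0.34043087 0.30802541] [0.35067672 0.26891128] 104.6786928264106
[0.43877251 0.24751902] [0.4193242  0.32329242] [0.42904836 0.28540572] [0.46800836 0.29440572]
jar [0.39138377 0.27674159]
```

Emit:
jog_arm(
  deltas=[
    [0.02, 0.004, 0, 0, 0, 0, 0],
    [0.06, 0.004, 0, 0, 0, 0, 0],
    [0.09, 0.004, 0, 0, 0, 0, 0],
    [0.1, 0.004, 0, 0, 0, 0, 0],
    [0.101, 0.004, 0, 0, 0, 0, 0],
  ],
)

```text
time_s: 15.6
tool_pos: [0.4678, 0.2942, 0.0311]
orientation: [0.702, -0.081, 0.703, 0.08]
force: [0.6, -0.0, -0.9]
opening: 0.6
```

Emit:
jog_arm(
  deltas=[
    [0.001, 0, 0, 0, 0, 0, 0],
    [0.002, 0, 0, 0, 0, 0, 0],
  ],
)

```text
time_s: 15.8
tool_pos: [0.4685, 0.2952, 0.0307]
orientation: [0.703, -0.08, 0.702, 0.081]
force: [0.8, -0.6, -0.7]
opening: 0.603
```

Emit:
jog_arm(
  deltas=[
    [0.001, 0, 0, 0, 0, 0, 0],
    [0.002, 0, 0, 0, 0, 0, 0],
  ],
)

```text
time_s: 16.0
tool_pos: [0.468, 0.2951, 0.0279]
orientation: [0.703, -0.08, 0.702, 0.081]
force: [-5.6, -0.0, 30.0]
opening: 0.604
```

Emit:
jog_arm(
  deltas=[
    [0.001, 0, 0, 0, 0, 0, 0],
    [0.001, 0, 0, 0, 0, 0, 0],
  ],
)

```text
time_s: 16.2
tool_pos: [0.468, 0.2951, 0.0279]
orientation: [0.703, -0.081, 0.702, 0.081]
force: [-7.6, -3.4, 30.3]
opening: 0.606
```

Contact with the well floor. I'll release and head for the tall bottle.

Emit:
jog_arm(
  deltas=[
    [-0.001, 0, 0, 0, 0, 0, 0.7],
    [-0.001, 0, 0, 0, 0, 0, 0.85],
    [-0.001, 0, 0, 0, 0, 0, 1],
    [-0.03, 0, 0, 0, 0, 0, 1],
    [-0.08, 0, 0, 0, 0, 0, 1],
  ],
)

```text
time_s: 16.7
tool_pos: [0.4666, 0.2943, 0.1051]
orientation: [0.701, -0.081, 0.704, 0.08]
force: [1.2, 0.4, 0.6]
opening: 0.999
```

```bash
python3 - <<'E'
from h import *
want([.622,-.121,.22],90)
E
```

```text
t 16.7 tcp [0.4666 0.2943 0.1051] jawyaw 103.11 tilt [-0.004 -0.003 -1.   ] F [1.2 0.4 0.6] op 0.999
  -> delta mm [-114.4 -439.9   56.6] rot [13.11 -0.24  0.13] k 0
```

Emit:
jog_arm(
  deltas=[
    [-0.05, 0, 0, 0, 0, 0, 1],
    [-0.09, -0.03, 0.003, 3, 0, 0, 1],
    [-0.114, -0.075, 0.008, 6, 0, 0, 1],
    [-0.114, -0.125, 0.014, 9, 0, 0, 1],
    [-0.114, -0.175, 0.02, 13, 0, 0, 1],
  ],
)

```text
time_s: 17.2
tool_pos: [0.5268, 0.1292, 0.2211]
orientation: [0.708, 0.0, 0.707, 0.0]
force: [1.2, 0.6, -0.9]
opening: 1.003
```

```bash
python3 - <<'E'
from h import *
want([.622,-.121,.22],90)
E
```

```text
t 17.2 tcp [0.5268 0.1292 0.2211] jawyaw 90.0 tilt [ 0.001  0.    -1.   ] F [ 1.2  0.6 -0.9] op 1.003
  -> delta mm [   1.2 -250.2   95.2] rot [-0.    0.08 -0.02] k 0
```

Emit:
jog_arm(
  deltas=[
    [0, -0.045, 0.017, 0, 0, 0, 1],
    [0, -0.09, 0.034, 0, 0, 0, 1],
    [0, -0.135, 0.051, 0, 0, 0, 1],
    [0, -0.18, 0.068, 0, 0, 0, 1],
    [0, -0.215, 0.082, 0, 0, 0, 1],
  ],
)

```text
time_s: 17.7
tool_pos: [0.6089, -0.0872, 0.2202]
orientation: [0.707, -0.0, 0.707, -0.0]
force: [1.3, 1.2, 0.6]
opening: 1.003
```

Emit:
jog_arm(
  deltas=[
    [0.01, -0.033, 0.012, 0, 0, 0, 1],
    [0.04, -0.033, 0.012, 0, 0, 0, 1],
    [0.06, -0.033, 0.012, 0, 0, 0, 1],
    [0.06, -0.033, 0.012, 0, 0, 0, 1],
  ],
)

```text
time_s: 18.1
tool_pos: [0.6195, -0.1169, 0.1579]
orientation: [0.706, -0.0, 0.709, 0.001]
force: [0.0, 0.5, 0.4]
opening: 1.002
```

```bash
python3 - <<'E'
from h import *
snap("wrist","w10")
want([.622,-.121,.16],90)
E
```

```text
t 18.15 tcp [ 0.6203 -0.1169  0.1598] jawyaw 90.1 tilt [-0.002  0.    -1.   ] F [-0.2 -0.8  0.7] op 1.001
  -> delta mm [-0.2 -4.1  1.7] rot [ 0.1  -0.1  -0.01] k 0
```

View pics/w10.png

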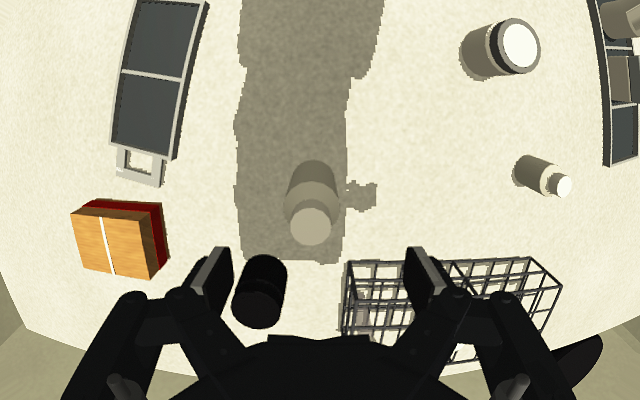

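```bash
python3 - <<'E'
from h import *
d=pickle.load(open("w10.pkl","rb")); print(plane(d,310,226,.115,True),"black near edge",plane(d,266,256,0.0,True),plane(d,266,256,0.07,True),"top",plane(d,257,308,.07,True))
E
```

```text
[ 0.62322405 -0.12266435] black near edge [ 0.71151731 -0.17538093] [ 0.67175662 -0.16187218] top [ 0.72986463 -0.17522764]
```

Emit:
jog_arm(
  deltas=[
    [0.01, -0.005, 0.002, 0, 0, 0, 1],
    [0.04, -0.005, 0.002, 0, 0, 0, 1],
    [0.08, -0.005, 0.002, 0, 0, 0, 1],
    [0.108, -0.005, 0.002, 0, 0, 0, 1],
    [0.11, -0.005, 0.002, 0, 0, 0, 1],
  ],
)

```text
time_s: 18.65
tool_pos: [0.6215, -0.122, 0.0478]
orientation: [0.706, -0.001, 0.708, 0.001]
force: [0.8, -0.7, 0.8]
opening: 1.001
```

Emit:
jog_arm(
  deltas=[
    [0, 0, 0, 0, 0, 0, 0.6],
    [0, 0, 0, 0, 0, 0, 0],
    [0, 0, 0, 0, 0, 0, 0],
    [0, 0, 0, 0, 0, 0, 0],
    [0, 0, 0, 0, 0, 0, 0],
  ],
  squeeze=35,
)

```text
time_s: 19.15
tool_pos: [0.6235, -0.1222, 0.0522]
orientation: [0.708, -0.001, 0.706, 0.0]
force: [-2.8, 0.4, 11.4]
opening: 0.506
```

Emit:
jog_arm(
  deltas=[
    [-0.005, 0, 0, 0, 0, 0, 0],
    [-0.02, 0, 0, 0, 0, 0, 0],
    [-0.06, 0, 0, 0, 0, 0, 0],
    [-0.1, 0, 0, 0, 0, 0, 0],
    [-0.12, 0, 0, 0, 0, 0, 0],
  ],
)

```text
time_s: 19.65
tool_pos: [0.6236, -0.1221, 0.1751]
orientation: [0.709, -0.001, 0.706, 0.0]
force: [-0.1, 0.2, -1.8]
opening: 0.504
```

```bash
python3 - <<'E'
from h import *
snap("wrist","w11")
want([.547,.312,.17],103)
E
```

```text
t 19.7 tcp [ 0.6243 -0.1223  0.177 ] jawyaw 90.08 tilt [ 0.007 -0.001 -1.   ] F [ 1.3 -0.2  3.3] op 0.503
  -> delta mm [  6.  434.4 -76.7] rot [-12.92   0.39   0.11] k 0
```

View pics/w11.png

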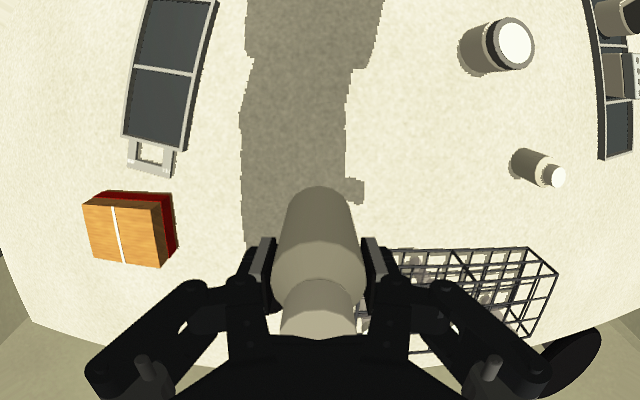

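Emit:
jog_arm(
  deltas=[
    [0, 0.03, -0.005, -1, 0, 0, 0],
    [0, 0.07, -0.012, -3, 0, 0, 0],
    [0, 0.115, -0.02, -5, 0, 0, 0],
    [0, 0.16, -0.028, -7, 0, 0, 0],
    [0, 0.205, -0.036, -9, 0, 0, 0],
  ],
)

```text
time_s: 20.2
tool_pos: [0.5858, 0.0846, 0.1714]
orientation: [0.705, -0.056, 0.705, 0.056]
force: [1.2, 0.4, -1.7]
opening: 0.503
```

```bash
python3 - <<'E'
from h import *
want([.547,.312,.16],103)
E
```

```text
t 20.2 tcp [0.5858 0.0846 0.1714] jawyaw 99.16 tilt [ 0.001  0.    -1.   ] F [ 1.2  0.4 -1.7] op 0.503
  -> delta mm [ 11.4 230.7  -2.2] rot [-3.84  0.05  0.01] k 0
```

Emit:
jog_arm(
  deltas=[
    [0, 0.045, 0, -1, 0, 0, 0],
    [0, 0.09, 0, -2, 0, 0, 0],
    [0, 0.135, 0, -3, 0, 0, 0],
    [0.005, 0.175, -0.001, -4, 0, 0, 0],
    [0.01, 0.205, -0.002, -4, 0, 0, 0],
  ],
)

```text
time_s: 20.7
tool_pos: [0.5511, 0.2879, 0.1613]
orientation: [0.703, -0.081, 0.702, 0.082]
force: [0.5, -1.0, -1.2]
opening: 0.504
```

Emit:
jog_arm(
  deltas=[
    [0, 0.015, 0, 0, 0, 0, 0],
    [0, 0.023, 0, 0, 0, 0, 0],
    [0, 0.023, 0, 0, 0, 0, 0],
  ],
)

```text
time_s: 21.0
tool_pos: [0.5469, 0.3074, 0.1609]
orientation: [0.703, -0.081, 0.702, 0.081]
force: [-0.1, -1.1, -1.1]
opening: 0.504
```

```bash
python3 - <<'E'
from h import *
snap("wrist","w12")
want([.547,.312,.06],103)
E
```

```text
t 21.05 tcp [0.5473 0.3064 0.1608] jawyaw 103.04 tilt [ 0.001 -0.001 -1.   ] F [ 1.1 -1.1 -2.6] op 0.501
  -> delta mm [100.8   5.6   0.9] rot [0.04 0.03 0.04] k 0
```

View pics/w12.png

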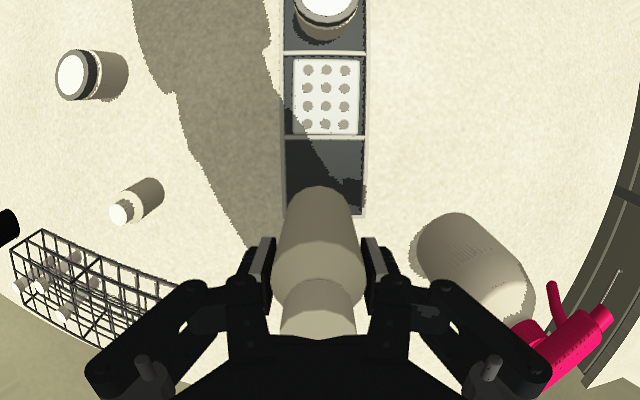

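```bash
python3 - <<'E'
from h import *
d=pickle.load(open("w12.pkl","rb"))
c=plane(d,284,135,.015,True);e=plane(d,367,137,.015,True);print(c,e,(c+e)/2,(c+e)/2+.04*np.array([.974,.225]))
print("spray",plane(d,440,215,.0,True))
E
```

```text
[0.51314071 0.26644693] [0.49716684 0.34259659] [0.50515377 0.30452176] [0.54411377 0.31352176]
spray [0.56066013 0.44945363]
```

Emit:
jog_arm(
  deltas=[
    [0.02, 0.006, 0.001, 0, 0, 0, 0],
    [0.06, 0.006, 0.001, 0, 0, 0, 0],
    [0.09, 0.006, 0.001, 0, 0, 0, 0],
    [0.1, 0.006, 0.001, 0, 0, 0, 0],
    [0.102, 0.006, 0.001, 0, 0, 0, 0],
  ],
)

```text
time_s: 21.55
tool_pos: [0.5467, 0.3123, 0.058]
orientation: [0.702, -0.08, 0.703, 0.08]
force: [0.4, -0.0, 0.3]
opening: 0.506
```

Emit:
jog_arm(
  deltas=[
    [0.001, 0, 0, 0, 0, 0, 0],
    [0.002, 0, 0, 0, 0, 0, 0],
  ],
)

```text
time_s: 21.75
tool_pos: [0.5472, 0.3136, 0.0578]
orientation: [0.703, -0.08, 0.702, 0.081]
force: [-0.5, 0.1, -2.1]
opening: 0.5
```

Emit:
jog_arm(
  deltas=[
    [0.001, 0, 0, 0, 0, 0, 0],
    [0.0015, 0, 0, 0, 0, 0, 0],
  ],
)

```text
time_s: 21.95
tool_pos: [0.547, 0.3138, 0.0562]
orientation: [0.703, -0.08, 0.702, 0.081]
force: [-4.1, -2.9, 19.0]
opening: 0.504
```

Emit:
jog_arm(
  deltas=[
    [0.001, 0, 0, 0, 0, 0, 0],
    [0.001, 0, 0, 0, 0, 0, 0],
  ],
)

```text
time_s: 22.15
tool_pos: [0.5472, 0.3139, 0.0562]
orientation: [0.703, -0.08, 0.702, 0.081]
force: [-6.2, -3.6, 28.1]
opening: 0.503
```

Emit:
jog_arm(
  deltas=[
    [-0.001, 0, 0, 0, 0, 0, 0.6],
    [-0.001, 0, 0, 0, 0, 0, 0.8],
    [-0.001, 0, 0, 0, 0, 0, 1],
    [-0.03, 0, 0, 0, 0, 0, 1],
    [-0.08, 0, 0, 0, 0, 0, 1],
  ],
)

```text
time_s: 22.65
tool_pos: [0.5451, 0.3128, 0.1323]
orientation: [0.701, -0.081, 0.704, 0.08]
force: [0.9, 0.2, 1.2]
opening: 1.001
```

```bash
python3 - <<'E'
from h import *
want([.483,.055,.19],90)
E
```

```text
t 22.65 tcp [0.5451 0.3128 0.1323] jawyaw 103.1 tilt [-0.004 -0.003 -1.   ] F [0.9 0.2 1.2] op 1.001
  -> delta mm [ -56.8 -237.1 -119.2] rot [13.1  -0.27  0.13] k 0
```

Emit:
jog_arm(
  deltas=[
    [-0.05, 0, 0, 0, 0, 0, 1],
    [-0.058, -0.04, -0.02, 3, 0, 0, 1],
    [-0.058, -0.08, -0.04, 6, 0, 0, 1],
    [-0.058, -0.12, -0.06, 9, 0, 0, 1],
    [-0.058, -0.16, -0.08, 13, 0, 0, 1],
  ],
)

```text
time_s: 23.15
tool_pos: [0.5041, 0.1379, 0.192]
orientation: [0.707, 0.0, 0.707, -0.0]
force: [1.4, -0.4, 0.1]
opening: 0.999
```

```bash
python3 - <<'E'
from h import *
want([.4825,.0545,.125],90)
E
```

```text
t 23.15 tcp [0.5041 0.1379 0.192 ] jawyaw 89.97 tilt [ 0. -0. -1.] F [ 1.4 -0.4  0.1] op 0.999
  -> delta mm [ 67.  -83.5 -21.6] rot [-0.03  0.03  0.  ] k 0
```

Emit:
jog_arm(
  deltas=[
    [0, -0.04, -0.01, 0, 0, 0, 1],
    [0.01, -0.075, -0.018, 0, 0, 0, 1],
    [0.03, -0.086, -0.021, 0, 0, 0, 1],
    [0.065, -0.086, -0.021, 0, 0, 0, 1],
    [0.067, -0.086, -0.021, 0, 0, 0, 1],
  ],
)

```text
time_s: 23.65
tool_pos: [0.4826, 0.0531, 0.1225]
orientation: [0.706, -0.001, 0.709, 0.0]
force: [0.9, 0.2, 0.5]
opening: 0.999
```

Emit:
jog_arm(
  deltas=[
    [0, 0, 0, 0, 0, 0, 1],
  ],
)

```text
time_s: 23.75
tool_pos: [0.4838, 0.0538, 0.1251]
orientation: [0.707, -0.001, 0.707, 0.001]
force: [-0.3, 0.9, 0.3]
opening: 0.998
```

```bash
python3 - <<'E'
from h import *
snap("wrist","w13")
want([.4825,.0545,.027],90)
E
```

```text
t 23.8 tcp [0.4842 0.0539 0.1257] jawyaw 90.12 tilt [ 0.  0. -1.] F [-0.1  0.5 -0.1] op 0.999
  -> delta mm [98.7  0.6 -1.7] rot [ 0.12  0.03 -0.  ] k 0
```

View pics/w13.png

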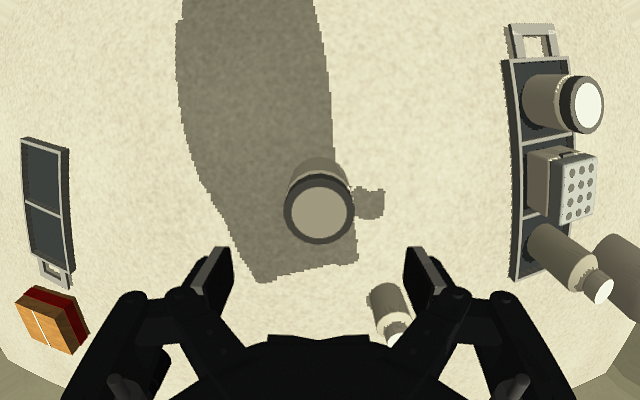

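Tray three is filled with all three items upright. Jar A is centred at (318,213), so I'll grasp it.

Emit:
jog_arm(
  deltas=[
    [0.02, 0.001, -0.002, 0, 0, 0, 1],
    [0.06, 0.001, -0.002, 0, 0, 0, 1],
    [0.09, 0.001, -0.002, 0, 0, 0, 1],
    [0.098, 0.001, -0.002, 0, 0, 0, 1],
    [0.098, 0.001, -0.002, 0, 0, 0, 1],
  ],
)

```text
time_s: 24.3
tool_pos: [0.482, 0.0547, 0.0273]
orientation: [0.707, -0.001, 0.707, 0.001]
force: [0.4, 0.7, 0.8]
opening: 1.0
```

Emit:
jog_arm(
  deltas=[
    [0, 0, 0, 0, 0, 0, 0.65],
    [0, 0, 0, 0, 0, 0, 0],
    [0, 0, 0, 0, 0, 0, 0],
    [0, 0, 0, 0, 0, 0, 0],
  ],
  squeeze=40,
)

```text
time_s: 24.7
tool_pos: [0.4825, 0.0545, 0.0283]
orientation: [0.708, -0.0, 0.706, 0.001]
force: [-1.9, 1.0, 18.9]
opening: 0.588
```

Emit:
jog_arm(
  deltas=[
    [-0.005, 0, 0, 0, 0, 0, 0],
    [-0.02, 0, 0, 0, 0, 0, 0],
    [-0.05, 0, 0, 0, 0, 0, 0],
    [-0.09, 0, 0, 0, 0, 0, 0],
    [-0.11, 0, 0, 0, 0, 0, 0],
  ],
)

```text
time_s: 25.2
tool_pos: [0.4823, 0.0545, 0.14]
orientation: [0.708, -0.0, 0.706, 0.001]
force: [0.0, 0.1, -1.1]
opening: 0.59
```

```bash
python3 - <<'E'
from h import *
want([.5475,-.294,.135],75)
E
```

```text
t 25.2 tcp [0.4823 0.0545 0.14  ] jawyaw 90.08 tilt [ 0.003  0.    -1.   ] F [ 0.   0.1 -1.1] op 0.59
  -> delta mm [   5.1 -348.6   64.7] rot [15.08  0.16 -0.04] k 0
```

Emit:
jog_arm(
  deltas=[
    [0, -0.03, 0.006, 2, 0, 0, 0],
    [0, -0.075, 0.014, 4, 0, 0, 0],
    [0, -0.12, 0.022, 7, 0, 0, 0],
    [0, -0.165, 0.031, 9, 0, 0, 0],
    [0, -0.21, 0.039, 11, 0, 0, 0],
  ],
)

```text
time_s: 25.7
tool_pos: [0.5213, -0.1574, 0.1377]
orientation: [0.704, 0.068, 0.704, -0.068]
force: [1.0, -0.2, -1.4]
opening: 0.591
```

```bash
python3 - <<'E'
from h import *
want([.5475,-.294,.135],75)
E
```

```text
t 25.7 tcp [ 0.5213 -0.1574  0.1377] jawyaw 79.01 tilt [ 0.001 -0.    -1.   ] F [ 1.  -0.2 -1.4] op 0.591
  -> delta mm [   2.7 -129.1   51.8] rot [4.01 0.04 0.  ] k 0
```

Emit:
jog_arm(
  deltas=[
    [0, -0.045, 0.018, 1, 0, 0, 0],
    [0, -0.085, 0.034, 3, 0, 0, 0],
    [0, -0.115, 0.046, 4, 0, 0, 0],
    [0, -0.129, 0.052, 4, 0, 0, 0],
    [0, -0.13, 0.052, 4, 0, 0, 0],
  ],
)

```text
time_s: 26.2
tool_pos: [0.5472, -0.2951, 0.1372]
orientation: [0.701, 0.092, 0.701, -0.093]
force: [0.8, 0.0, -2.7]
opening: 0.592
```

Emit:
jog_arm(
  deltas=[
    [0, 0, 0, 0, 0, 0, 0],
    [0, 0, 0, 0, 0, 0, 0],
  ],
)

```text
time_s: 26.4
tool_pos: [0.5477, -0.2918, 0.1372]
orientation: [0.701, 0.091, 0.701, -0.091]
force: [0.2, 0.5, -0.7]
opening: 0.585
```

```bash
python3 - <<'E'
from h import *
snap("wrist","w14")
want([.5475,-.294,.036],75)
E
```

```text
t 26.45 tcp [ 0.5478 -0.2918  0.1372] jawyaw 75.16 tilt [ 0.  0. -1.] F [ 1.1 -0.1 -1.6] op 0.59
  -> delta mm [101.2  -2.2   0.3] rot [ 0.16  0.01 -0.02] k 0
```

View pics/w14.png

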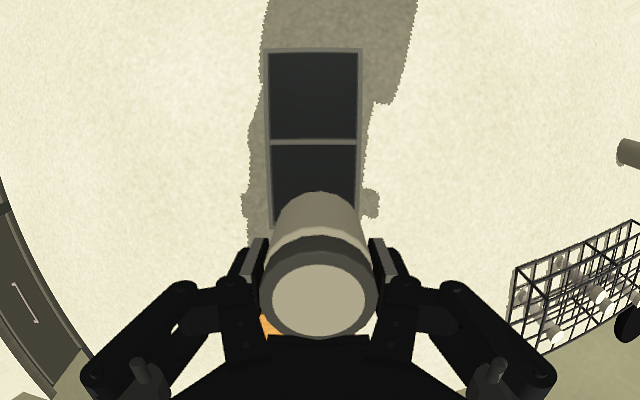

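```bash
python3 - <<'E'
from h import *
d=pickle.load(open("w14.pkl","rb")); u=np.array([.966,-.259])
c=plane(d,270,142,.015,True);e=plane(d,360,143,.015,True);print(c,e,(c+e)/2,(c+e)/2+.04*u,(c+e)/2-.04*u)
c=plane(d,262,50,.015,True);e=plane(d,362,50,.015,True);print(c,e,(c+e)/2,np.linalg.norm(c-e),np.degrees(np.arctan2(*(c-e)[::-1])))
d=pickle.load(open("w11.pkl","rb"))
print("carton top",[plane(d,*p,.055,True).round(3) for p in [(83,206),(150,207),(163,268),(92,259)]])
E
```

```text
[ 0.49921512 -0.32255738] [ 0.52009927 -0.24761667] [ 0.50965719 -0.28508703] [ 0.54829719 -0.29544703] [ 0.47101719 -0.27472703]
[ 0.42053827 -0.30740592] [ 0.44255498 -0.22646414] [ 0.43154663 -0.26693503] 0.08388270083929578 -105.21669038837327
carton top [array([ 0.647, -0.389]), array([ 0.646, -0.292]), array([ 0.717, -0.292]), array([ 0.716, -0.399])]
```

Emit:
jog_arm(
  deltas=[
    [0.02, -0.003, 0, 0, 0, 0, 0],
    [0.06, -0.003, 0, 0, 0, 0, 0],
    [0.09, -0.003, 0, 0, 0, 0, 0],
    [0.1, -0.003, 0, 0, 0, 0, 0],
    [0.101, -0.003, 0, 0, 0, 0, 0],
  ],
)

```text
time_s: 26.95
tool_pos: [0.5467, -0.2952, 0.0354]
orientation: [0.701, 0.092, 0.702, -0.091]
force: [0.6, 0.4, -0.4]
opening: 0.586
```

Emit:
jog_arm(
  deltas=[
    [0.001, 0, 0, 0, 0, 0, 0],
    [0.002, 0, 0, 0, 0, 0, 0],
  ],
)

```text
time_s: 27.15
tool_pos: [0.5475, -0.2961, 0.0353]
orientation: [0.702, 0.091, 0.7, -0.092]
force: [-0.4, 0.7, -1.4]
opening: 0.59
```

Emit:
jog_arm(
  deltas=[
    [0.001, 0, 0, 0, 0, 0, 0],
    [0.0015, 0, 0, 0, 0, 0, 0],
  ],
)

```text
time_s: 27.35
tool_pos: [0.5471, -0.296, 0.0329]
orientation: [0.701, 0.092, 0.701, -0.092]
force: [-0.5, 0.1, -0.3]
opening: 0.587
```

Emit:
jog_arm(
  deltas=[
    [0.001, 0, 0, 0, 0, 0, 0],
    [0.001, 0, 0, 0, 0, 0, 0],
  ],
)

```text
time_s: 27.55
tool_pos: [0.5471, -0.296, 0.0325]
orientation: [0.701, 0.092, 0.701, -0.092]
force: [-5.1, 2.2, 17.7]
opening: 0.589
```

Emit:
jog_arm(
  deltas=[
    [0, 0, 0, 0, 0, 0, 0.7],
    [0, 0, 0, 0, 0, 0, 0.85],
    [0, 0, 0, 0, 0, 0, 1],
    [-0.03, 0, 0, 0, 0, 0, 1],
    [-0.08, 0, 0, 0, 0, 0, 1],
  ],
)

```text
time_s: 28.05
tool_pos: [0.5456, -0.2951, 0.1099]
orientation: [0.7, 0.092, 0.703, -0.091]
force: [1.4, -0.4, 0.4]
opening: 1.001
```

```bash
python3 - <<'E'
from h import *
want([.607,.125,.17],90)
E
```

```text
t 28.05 tcp [ 0.5456 -0.2951  0.1099] jawyaw 75.1 tilt [-0.004  0.002 -1.   ] F [ 1.4 -0.4  0.4] op 1.001
  -> delta mm [-59.4 421.8 -49. ] rot [-14.9   -0.26  -0.09] k 0
```

Emit:
jog_arm(
  deltas=[
    [-0.04, 0.02, -0.002, 0, 0, 0, 1],
    [-0.06, 0.065, -0.008, -4, 0, 0, 1],
    [-0.06, 0.112, -0.013, -8, 0, 0, 1],
    [-0.06, 0.16, -0.019, -12, 0, 0, 1],
    [-0.06, 0.208, -0.024, -15, 0, 0, 1],
  ],
)

```text
time_s: 28.55
tool_pos: [0.5771, -0.0868, 0.1716]
orientation: [0.707, -0.002, 0.707, 0.001]
force: [0.3, -0.4, 0.1]
opening: 0.995
```

```bash
python3 - <<'E'
from h import *
want([.607,.125,.17],90)
E
```

```text
t 28.55 tcp [ 0.5771 -0.0868  0.1716] jawyaw 90.24 tilt [ 0. -0. -1.] F [ 0.3 -0.4  0.1] op 0.995
  -> delta mm [  1.6 211.7  30.7] rot [0.24 0.02 0.01] k 0
```

Emit:
jog_arm(
  deltas=[
    [0, 0.045, 0.007, 0, 0, 0, 1],
    [0, 0.093, 0.014, 0, 0, 0, 1],
    [0, 0.14, 0.02, 0, 0, 0, 1],
    [0, 0.185, 0.027, 0, 0, 0, 1],
    [0, 0.212, 0.03, 0, 0, 0, 1],
  ],
)

```text
time_s: 29.05
tool_pos: [0.6067, 0.1276, 0.1712]
orientation: [0.707, -0.001, 0.707, 0.002]
force: [-0.7, -0.3, 0.2]
opening: 0.999
```

Emit:
jog_arm(
  deltas=[
    [0.02, 0, 0, 0, 0, 0, 1],
    [0.05, 0, 0, 0, 0, 0, 1],
    [0.05, 0, 0, 0, 0, 0, 1],
  ],
)

```text
time_s: 29.35
tool_pos: [0.6053, 0.1231, 0.1184]
orientation: [0.705, -0.001, 0.709, 0.0]
force: [-0.2, -0.0, 1.0]
opening: 1.004
```

```bash
python3 - <<'E'
from h import *
snap("wrist","w15")
want([.607,.125,.018],90)
E
```

```text
t 29.4 tcp [0.6062 0.1232 0.1205] jawyaw 90.09 tilt [-0.002 -0.001 -1.   ] F [-0.2  0.2  1.1] op 1.002
  -> delta mm [102.5   1.8   1.1] rot [ 0.09 -0.14  0.04] k 0
```

View pics/w15.png

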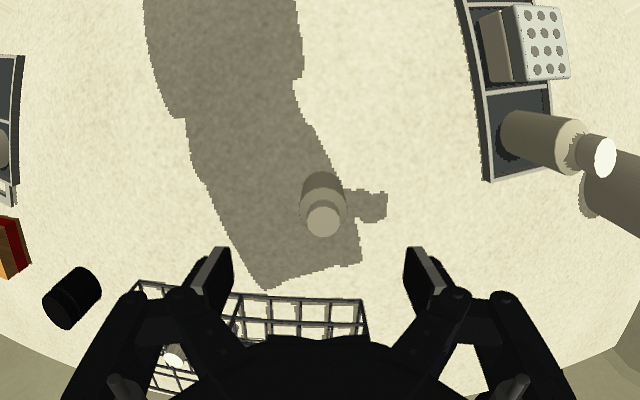

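```bash
python3 - <<'E'
from h import *
d=pickle.load(open("w15.pkl","rb")); print(plane(d,323,221,.072,True)); 
for z in (.06,.09): print("rack corner",plane(d,364,300,z,True),plane(d,140,281,z,True))
E
```

```text
[0.60690041 0.12586909]
rack corner [0.6819653  0.15976684] [ 0.67377663 -0.03506493]
rack corner [0.65877981 0.15423906] [ 0.65181708 -0.01142403]
```

Emit:
jog_arm(
  deltas=[
    [0.02, 0.002, 0.001, 0, 0, 0, 1],
    [0.06, 0.002, 0.001, 0, 0, 0, 1],
    [0.09, 0.002, 0.001, 0, 0, 0, 1],
    [0.104, 0.002, 0.001, 0, 0, 0, 1],
    [0.105, 0.002, 0.001, 0, 0, 0, 1],
  ],
)

```text
time_s: 29.9
tool_pos: [0.6078, 0.1253, 0.0162]
orientation: [0.707, -0.001, 0.707, 0.0]
force: [0.7, 0.3, 0.5]
opening: 1.001
```

Emit:
jog_arm(
  deltas=[
    [0.001, 0, 0, 0, 0, 0, 0.6],
    [0.001, 0, 0, 0, 0, 0, 0],
    [0.001, 0, 0, 0, 0, 0, 0],
    [0.001, 0, 0, 0, 0, 0, 0],
    [0.001, 0, 0, 0, 0, 0, 0],
  ],
  squeeze=30,
)

```text
time_s: 30.4
tool_pos: [0.6084, 0.1255, 0.0164]
orientation: [0.708, -0.0, 0.707, 0.001]
force: [-1.0, 0.9, 8.6]
opening: 0.413
```

Emit:
jog_arm(
  deltas=[
    [-0.005, 0, 0, 0, 0, 0, 0],
    [-0.02, 0, 0, 0, 0, 0, 0],
    [-0.06, 0, 0, 0, 0, 0, 0],
    [-0.1, 0, 0, 0, 0, 0, 0],
    [-0.12, 0, 0, 0, 0, 0, 0],
  ],
)

```text
time_s: 30.9
tool_pos: [0.6087, 0.1256, 0.1398]
orientation: [0.709, -0.0, 0.706, 0.001]
force: [0.5, 0.0, -0.2]
opening: 0.41
```

```bash
python3 - <<'E'
from h import *
want([.471,-.2745,.14],75)
E
```

```text
t 30.9 tcp [0.6087 0.1256 0.1398] jawyaw 90.08 tilt [ 0.004  0.001 -1.   ] F [ 0.5  0.  -0.2] op 0.41
  -> delta mm [  -1.1 -399.9 -138.3] rot [15.08  0.22 -0.08] k 0
```

Emit:
jog_arm(
  deltas=[
    [0, -0.03, -0.01, 1, 0, 0, 0],
    [0, -0.07, -0.024, 3, 0, 0, 0],
    [0, -0.113, -0.039, 5, 0, 0, 0],
    [0, -0.156, -0.054, 7, 0, 0, 0],
    [0, -0.2, -0.069, 9, 0, 0, 0],
  ],
)

```text
time_s: 31.4
tool_pos: [0.5385, -0.0762, 0.1366]
orientation: [0.705, 0.055, 0.705, -0.055]
force: [1.1, -1.1, -0.7]
opening: 0.407
```

```bash
python3 - <<'E'
from h import *
want([.471,-.2745,.14],75)
E
```

```text
t 31.4 tcp [ 0.5385 -0.0762  0.1366] jawyaw 81.03 tilt [ 0.001 -0.    -1.   ] F [ 1.1 -1.1 -0.7] op 0.407
  -> delta mm [  -3.4 -206.4  -35.8] rot [6.03 0.07 0.  ] k 0
```

Emit:
jog_arm(
  deltas=[
    [-0.003, -0.045, -0.008, 2, 0, 0, 0],
    [-0.003, -0.09, -0.016, 4, 0, 0, 0],
    [-0.003, -0.135, -0.024, 6, 0, 0, 0],
    [-0.003, -0.175, -0.031, 6, 0, 0, 0],
    [-0.003, -0.2, -0.035, 6, 0, 0, 0],
  ],
)

```text
time_s: 31.9
tool_pos: [0.4722, -0.2701, 0.1396]
orientation: [0.701, 0.092, 0.701, -0.093]
force: [-0.5, 0.4, -0.5]
opening: 0.409
```

Emit:
jog_arm(
  deltas=[
    [0, -0.006, 0, 0, 0, 0, 0],
    [0, -0.006, 0, 0, 0, 0, 0],
    [0, -0.006, 0, 0, 0, 0, 0],
  ],
)

```text
time_s: 32.2
tool_pos: [0.4726, -0.2716, 0.1389]
orientation: [0.701, 0.091, 0.701, -0.091]
force: [0.4, 0.9, -0.8]
opening: 0.411
```

```bash
python3 - <<'E'
from h import *
snap("wrist","w16")
want([.471,-.2745,.024],75)
E
```

```text
t 32.25 tcp [ 0.4727 -0.2714  0.1387] jawyaw 75.18 tilt [ 0.001  0.    -1.   ] F [ 0.4 -0.5 -0.9] op 0.405
  -> delta mm [114.7  -3.5  -0.9] rot [ 0.18  0.02 -0.02] k 0
```

View pics/w16.png

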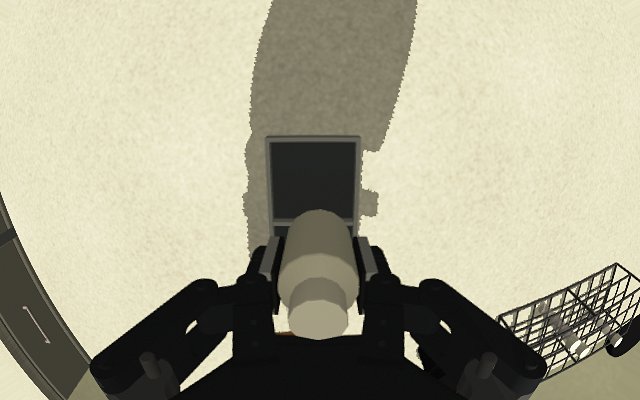

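Emit:
jog_arm(
  deltas=[
    [0.02, -0.003, -0.001, 0, 0, 0, 0],
    [0.06, -0.003, -0.001, 0, 0, 0, 0],
    [0.1, -0.003, -0.001, 0, 0, 0, 0],
    [0.112, -0.003, -0.001, 0, 0, 0, 0],
    [0.114, -0.003, -0.001, 0, 0, 0, 0],
  ],
)

```text
time_s: 32.75
tool_pos: [0.4703, -0.2744, 0.0238]
orientation: [0.701, 0.092, 0.702, -0.091]
force: [-0.2, -0.2, 0.2]
opening: 0.413
```

Emit:
jog_arm(
  deltas=[
    [0.001, 0, 0, 0, 0, 0, 0],
    [0.002, 0, 0, 0, 0, 0, 0],
  ],
)

```text
time_s: 32.95
tool_pos: [0.4711, -0.2756, 0.0239]
orientation: [0.702, 0.091, 0.7, -0.092]
force: [-0.2, 0.5, -1.1]
opening: 0.407
```

Emit:
jog_arm(
  deltas=[
    [0.001, 0, 0, 0, 0, 0, 0],
    [0.0015, 0, 0, 0, 0, 0, 0],
  ],
)

```text
time_s: 33.15
tool_pos: [0.4706, -0.2755, 0.0215]
orientation: [0.701, 0.092, 0.701, -0.092]
force: [0.3, -0.2, 0.0]
opening: 0.409
```

Emit:
jog_arm(
  deltas=[
    [0.001, 0, 0, 0, 0, 0, 0],
    [0.001, 0, 0, 0, 0, 0, 0],
  ],
)

```text
time_s: 33.35
tool_pos: [0.4705, -0.2754, 0.0204]
orientation: [0.701, 0.092, 0.701, -0.092]
force: [-0.4, 0.3, 7.3]
opening: 0.408
```

Contact is starting at 7 N. One more half-millimetre, then release.

Emit:
jog_arm(
  deltas=[
    [0.0005, 0, 0, 0, 0, 0, 0],
    [0.0005, 0, 0, 0, 0, 0, 0],
  ],
)

```text
time_s: 33.55
tool_pos: [0.4706, -0.2754, 0.0203]
orientation: [0.701, 0.092, 0.701, -0.092]
force: [-3.1, 2.3, 19.1]
opening: 0.409
```

Emit:
jog_arm(
  deltas=[
    [0, 0, 0, 0, 0, 0, 0.5],
    [0, 0, 0, 0, 0, 0, 0.75],
    [0, 0, 0, 0, 0, 0, 1],
    [-0.03, 0, 0, 0, 0, 0, 1],
    [-0.08, 0, 0, 0, 0, 0, 1],
  ],
)

```text
time_s: 34.05
tool_pos: [0.4692, -0.2746, 0.0983]
orientation: [0.7, 0.092, 0.703, -0.091]
force: [0.8, 0.0, 0.7]
opening: 1.001
```

Emit:
jog_arm(
  deltas=[
    [-0.05, 0, 0, 0, 0, 0, 1],
    [-0.1, 0, 0, 0, 0, 0, 1],
    [-0.15, 0.04, 0, 0, 0, 0, 1],
    [-0.2, 0.08, 0, 0, 0, 0, 1],
    [-0.2, 0.12, 0, 0, 0, 0, 1],
  ],
)

```text
time_s: 34.55
tool_pos: [0.4987, -0.1702, 0.2983]
orientation: [0.702, 0.092, 0.7, -0.093]
force: [1.4, 0.0, -1.1]
opening: 1.001
```

Emit:
jog_arm(
  deltas=[
    [0, 0.04, 0, 0, 0, 0, 1],
    [0, 0.08, 0, 0, 0, 0, 1],
    [0, 0.12, 0, 0, 0, 0, 1],
    [0, 0.15, 0, 0, 0, 0, 1],
    [0, 0.15, 0, 0, 0, 0, 1],
  ],
)

```text
time_s: 35.05
tool_pos: [0.5375, -0.0206, 0.295]
orientation: [0.701, 0.09, 0.701, -0.089]
force: [-0.3, -0.6, -0.0]
opening: 0.998
```

```bash
python3 - <<'E'
from h import *
want([.5,0,.3],90)
for n in ["wrist","scene","side"]: snap(n,n+"_end")
E
```

```text
t 35.05 tcp [ 0.5375 -0.0206  0.295 ] jawyaw 75.4 tilt [-0.     0.002 -1.   ] F [-0.3 -0.6 -0. ] op 0.998
  -> delta mm [ -5.   10.5 -41.5] rot [-14.6   -0.02  -0.1 ] k 0
```

View pics/wrist_end.png

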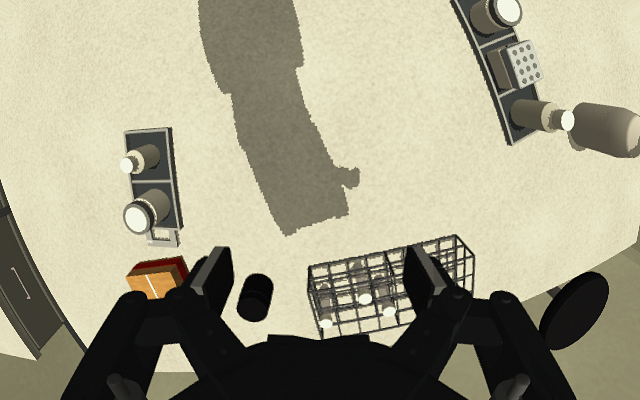

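View pics/scene_end.png

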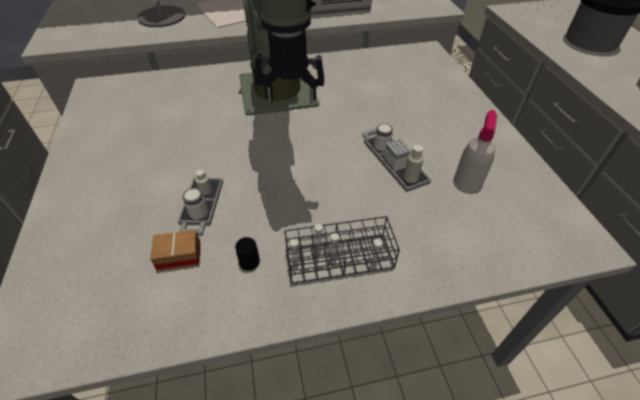

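View pics/side_end.png

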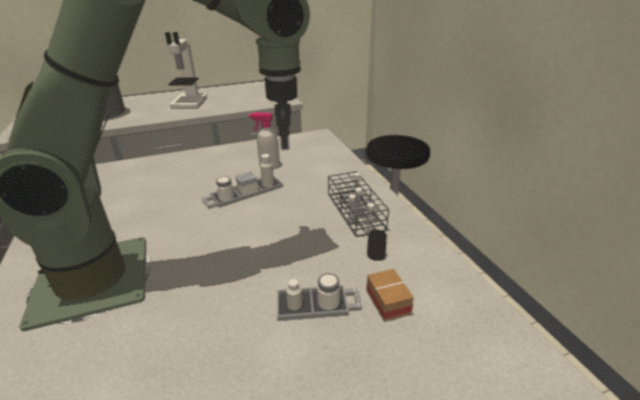

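In all three views, every item stands upright in its own well. The spray bottle, carton (176,250), rack and black jar (247,254) sit at their original pixels. I'm handing the job in.

```bash
python3 - <<'E'
from h import *
a=cv2.imread("pics/scene0.png").astype(int);b=cv2.imread("pics/scene_end.png").astype(int);d=np.abs(a-b).max(2)
for n,(x,y,w,h) in dict(carton=(145,228,60,45),spray=(450,105,50,90),rack=(280,215,125,72),black=(230,235,35,38)).items(): print(n,d[y:y+h,x:x+w].mean().round(2),(d[y:y+h,x:x+w]>40).sum())
print(ctrl.close_job())
E
```

```text
carton 0.85 0
spray 0.79 0
rack 2.8 238
black 1.1 0
the job is handed in; nothing more can be done
None
```

Both kits are made up and handed in at about 35 s of the 134 s allowed.

**Jars:** I lifted the jar nearer the robot first. It weighed about 0.8 N, so it was the empty one and I set it back where it stood. The other read about 4 N, so it was the full one.

**Placing:** I worked in the order listed and lowered each thing until the wrist force showed it touching the well floor. The largest wrist force I read was 34 N.
- **Three-well tray:** full jar next to the tab, tip box in the middle, tall bottle in the last well.
- **Two-well tray:** empty jar next to the tab, short bottle in the other well.

**Last checks:** All five things stand upright in their wells in the wrist, scene and side pictures, and the gripper is open and clear of everything.

**Bystanders:** Comparing the scene picture before and after, the carton, spray bottle and black look-alike show no change. The rack's region had 238 changed pixels. I put these down to the removed jar, which overlapped that part of the picture, since the rack's outline looks the same in the scene and side views, but I did not check it further. Nothing else disagreed beyond position differences of a few millimetres, up to about 10 mm for the side camera, and I went by the wrist camera.

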